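Flip the hex key and nip up the magnifier clamp screw

TASK

The clamp screw of the bench magnifier has been run down with the hex key's long arm in its socket and has now gone stiff. Pull the key out, flip it over so that its short arm sits fully down in the socket, and push the long arm round clockwise (seen from above) as a lever until the screw comes up hard against its stop, then nip it up with a last push of about 17 N near the lever's far end, never more than 20 N. Leave the key seated in the screw, let go, and do not disturb the silver bars, the magnifying glass or the medal.

Things in the scene. Friction and masses are not known exactly. Their poses are not given: they have to be found in the camera images.
- stand: Magnifier stand, fixed to the table. Origin on the table under the screw's axis, z up. Grey base plate 110 x 90 x 12 mm, green clamp block 62 x 56 mm whose top is 52 mm above the table; an 18 mm boom runs along +x to a lens 100 mm across at x = 165 mm, both lower than 40 mm.
- socket (a point): Centre of the hexagonal socket's mouth, in the top of a round steel screw head (30 mm across, 26 mm tall, axis vertical) on the clamp block; mouth 78 mm above the table. Socket 14.8 mm across flats, 20 mm deep, small lead-in. z up; the hexagon's flats face along x of this frame and every 60 degrees from it. The frame turns with the screw: its x is the stand's x turned by minus the joint value.
- socket_floor (a point): Centre of the socket's floor, 20 mm below its mouth (58 mm above the table).
- screw (a joint): Turn of the stiff screw, rad: 0 to 0.06 at the start, grows clockwise seen from above (tightening), hard stop at 0.6. Turning takes a steady torque of about 0.9 N m (6.5 N at 140 mm from its axis; a little more when fast); it stays where it is left. The key has about 0.07 rad of free play in the socket either way.
- washer (a joint): Wind-up of the thin brass load washer (38 mm across) under the screw head, rad: 0 when unloaded, 0.01 for each N m of clockwise torque on the screw (about 0.009 while the screw turns); springs back when the push is taken off. The screw must be nipped up to more than 0.016 (1.6 N m) and never loaded past 0.035 (3.5 N m, 25 N at 140 mm), either way.
- key_bend (a point): L-shaped hex key (bright steel, 14 mm across flats, 0.25 kg), where its arms' centre lines meet. x runs along the short arm (end at 49 mm), -z along the long arm (end at 153 mm); flats face +-y on both. Ends chamfered. At first the long arm stands in the socket, leaning about 3 degrees in its play, this point 211 mm above the table; seated on its short arm this point is at 107 mm and the long arm's end droops 0 to 16 mm.
- key_grip (a point): A point on the key's long arm's centre line, 50 mm from the bend and near the key's centre of mass; same axes as key_bend.
- short_tip (a point): Centre of the end face of the key's short arm; same axes as key_bend.
- long_tip (a point): Centre of the end face of the key's long arm; same axes as key_bend.
- bar_a_mid (a point): Silver bullion bar, 90 x 42 x 13 mm, lying flat; its centre, x along its length. Bystander.
- bar_b_mid (a point): Second silver bullion bar, the same. Bystander.
- glass_mid (a point): Magnifying glass lying flat, 172 mm long, 13 mm thick: brass-rimmed lens 82 mm across centred at x = -45 mm, horn handle towards +x. Bystander.
- medal_mid (a point): Pewter medal, disc 56 mm across, 6 mm thick, lying flat; its centre. Bystander.
Things that resemble listed ones, but are neither listed nor needed, are in the scene too. What is shaped like the part that bears key_bend but blue or purple is not meant.

How it is judged:
By the outcome, as a careful person would: the job done as asked, in the order asked, and still so for the second after the job is handed in, with the robot touching nothing.
It also fails if it takes over 72 s, if anything falls off the work surface, if the arm or the gripper's body presses on something with over 40 N, if the wrist force passes 120 N, or if a joint passes its speed limit or range.

ROBOT

A 6-joint arm with a two-finger parallel gripper is mounted at the origin on the work surface. World frame = base frame: x ahead of the robot, y to its left, z up, the work surface at z = 0. Lengths are in m, angles in rad, forces in N, time in s.
With the tool pointing down it reaches from about 0.4 to 0.925 m from the base axis. Payload 3.4 kg.
Tool frame: the origin (TCP) lies at the very end of the fingers, on their centre line; the grasp point (between the pads) lies 19 mm behind it; z points along the fingers, y is the line along which they close (so a half turn about z gives the same grasp; the last joint's range is limited). The gripper opens to 85 mm and grips with 20 to 120 N. Pads are 22 mm wide; open, the fingers measure 114 mm over their backs; the gripper's body (76 mm by 85 mm) begins 54 mm behind the grasp point. The pads swing forward as they close: fully open they stand 13 mm farther back than shut.
Start: joints at [1.071, 0.307, 1.506, -0, 1.328, -0.073], TCP at [0.238, 0.524, 0.231] pointing down, gripper open.
Joint ranges: [-3.12, 3.12], [-1.05, 2.28], [0.14, 2.33], [-1.42, 4.57], [0.1, 2.73], [-2.68, 2.68]. Speed limits (rad/s): [2.57, 2.57, 3.14, 3.14, 3.14, 3.14].

INTERFACE

Orientations are given as a unit quaternion [x, y, z, w].
In Python, from rig import robot, optics gives the robot as it stands.
- The arm moves only by the tool servo_tool, never from a script. Its argument "steps" is a list of rows, each an object of numbers: "claw": the closure, from 0 (fully open) to 1 (shut); "dx", "dy", "dz": the shift along the tool's x, y, z in units of 0.25 m (1.0 is 0.25 m); "ax", "ay", "az": the turn, a rotation vector about the tool's x, y, z in units of 90 degrees (1.0 is 90 degrees). In form: [{"claw": .., "dx": .., "dy": .., "dz": .., "ax": .., "ay": .., "az": ..}, ...]. A call has 1 to 20 rows; each row is the pose to reach, as a shift and turn from the pose commanded when the call began, along the tool's axes at that moment; what a row does not reach only later rows make up. A row lasts 1/12 s, in which the tool goes at most 41.7 mm and 7.16 degrees, less where a joint would pass 70% of its speed; a pose out of reach is approached as far as the arm can. A call with a number of a shift or a turn outside -1 to 1 is refused whole. A call with a gripper value outside its range is refused whole. The fingers move at their own pace and stop on an object; "newtons" is the grip in N (left out, the last holds). Time passes only in rows, so rows that repeat a pose let the fingers close. It gives the time, the measured TCP pose, the force, the opening and the grip force at its end, in the units of the state.
- robot.observe(): the state, without advancing time (a new reading comes with each control period).
- optics.snapshot(name): name is "side" or "top" or "wrist"; returns the picture (420x560x3 uint8, red, green, blue); there is no depth.
- optics.calibration(name): a dict with "intrinsics" (3x3 intrinsics, pixels), "xyz" and "orientation" of the camera in the world. Camera axes: x right, y down, z forward; pixel columns grow to the right and rows downward; lengths in m; the calibration is good to about 2 mm. A picture is of the moment at which its call begins: read the wrist's pose just before it. calibration takes no time and is no camera call; for the wrist camera it gives the pose at the moment of the call.
- robot.close_job(): hands the job in; it is judged then, once.
The state is a dict: "time": time; "joint_pos": joint angles; "qd": joint speeds; "tau": joint torques, N m; "ee_pos": TCP position; "ee_rot": TCP orientation; "contact_force": force on the tool from outside, world axes, zero at the start; "moment": the same for the moment, N m; "finger_gap": finger opening in m; "grasp_force": force on a finger pad.
Only numpy, scipy, OpenCV 4.12 (cv2) and the standard library are available. Lean on these libraries where they do the work, as an engineer would, in place of code of your own. Each camera call takes 0.05 s, during which the arm holds its last target. There are 200 camera calls.

## Working session

There is one attempt and no reset: what is moved stays moved. The work goes in short steps, Python scripts to look and compute and a tool call to move; the robot and the scene stay as the last step left them, time stands still between calls to the robot, and variables do not carry over. Pictures are saved under pics/ and viewed, at most 10 in all, crops included, and the job is handed in when it is done.

Besides the shell and the picture viewer there is one more tool, called after "Call:" in YAML: its name, and indented under it one key for each argument. servo_tool: Moves the arm, as the interface text tells. Its arguments: {"type":"object","properties":{"steps":{"type":"array"},"newtons":{"type":"number"}},"required":["steps"]}

```bash
mkdir -p pics; ls
python3 - <<'E'
from rig import robot, optics
import cv2,numpy as np
s=robot.observe(); print(s)
for n in("side","top"):
    im=optics.snapshot(n); cv2.imwrite(f"pics/{n}0.png",im[:,:,::-1]); print(n,optics.calibration(n))
print(optics.calibration("wrist"))
E
```

```text
pics
{'time': 0.0, 'joint_pos': array([ 1.07149406e+00,  3.07550856e-01,  1.50765884e+00,  4.01952058e-05,
        1.32842940e+00, -7.34794818e-02]), 'qd': array([-1.67070893e-03, -8.94720405e-04,  1.44820296e-06,  7.90343753e-05,
       -2.27090130e-04, -4.78612749e-04]), 'tau': array([-1.06507883e-03, -4.57544875e+01, -2.51920170e+01, -5.45876492e-05,
        1.35146768e-02,  2.84159648e-05]), 'ee_pos': array([0.23717734, 0.52303595, 0.23039923]), 'ee_rot': array([ 2.11311068e-01,  9.77418327e-01, -9.76036831e-04, -3.07763096e-04]), 'contact_force': array([ 0.54352869, -0.04700353,  0.46287563]), 'moment': array([ 0.00125355,  0.01415636, -0.00459202]), 'grasp_force': 0.0, 'finger_gap': 0.08511866723248791}
side {'intrinsics': array([[442.72774028,   0.        , 278.59819508],
       [  0.        , 442.72774028, 205.68762556],
       [  0.        ,   0.        ,   1.        ]]), 'xyz': array([ 0.21789042, -0.85753515,  0.74146339]), 'orientation': array([ 0.86254389, -0.19057699,  0.09027426, -0.45994456])}
top {'intrinsics': array([[388.57412867,   0.        , 279.42579126],
       [  0.        , 388.57412867, 212.81668332],
       [  0.        ,   0.        ,   1.        ]]), 'xyz': array([ 0.37681029, -0.05284293,  1.00649087]), 'orientation': array([-0.69730653,  0.7110691 , -0.06149917,  0.06604682])}
{'intrinsics': array([[364.89471989,   0.        , 279.57890012],
       [  0.        , 364.89471989, 206.96526775],
       [  0.        ,   0.        ,   1.        ]]), 'xyz': array([0.15975406, 0.5580484 , 0.37290212]), 'orientation': array([0.82880457, 0.53419147, 0.08895831, 0.14074398])}
```

View pics/side0.png

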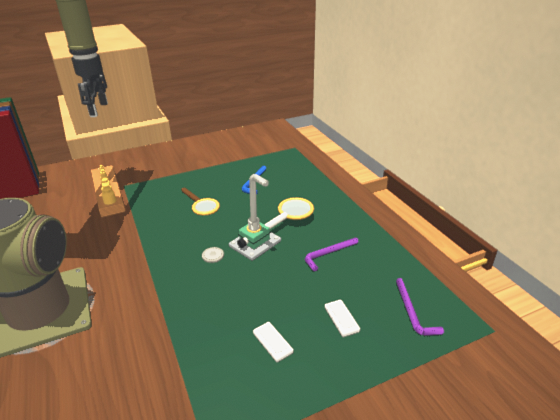

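View pics/top0.png

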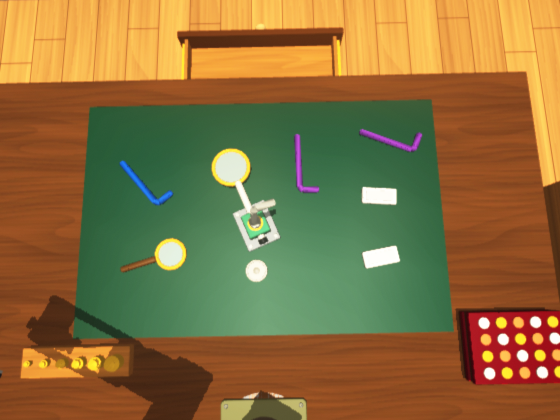

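The side view shows the key standing at about (257,180)-(255,228) with its short arm to the right. In the top view the stand is at about (257,226) and the boom runs to the lens at (231,167). I'll crop both.

Run:
```python
import cv2,numpy as np
a=cv2.imread("pics/side0.png")[165:265,215:325]; b=cv2.imread("pics/top0.png")[140:260,200:300]
a=cv2.resize(a,(440,400),interpolation=cv2.INTER_CUBIC)
b=cv2.resize(b,None,fx=5,fy=5,interpolation=cv2.INTER_CUBIC)
a=cv2.resize(cv2.imread("pics/side0.png")[165:265,225:285],None,fx=5,fy=5,interpolation=cv2.INTER_CUBIC)
b=cv2.resize(cv2.imread("pics/top0.png")[185:260,220:295],None,fx=6.6667,fy=6.6667,interpolation=cv2.INTER_CUBIC)
cv2.imwrite("pics/crop0.png",np.hstack([a,b]))
```

```text
(no output)
```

View pics/crop0.png

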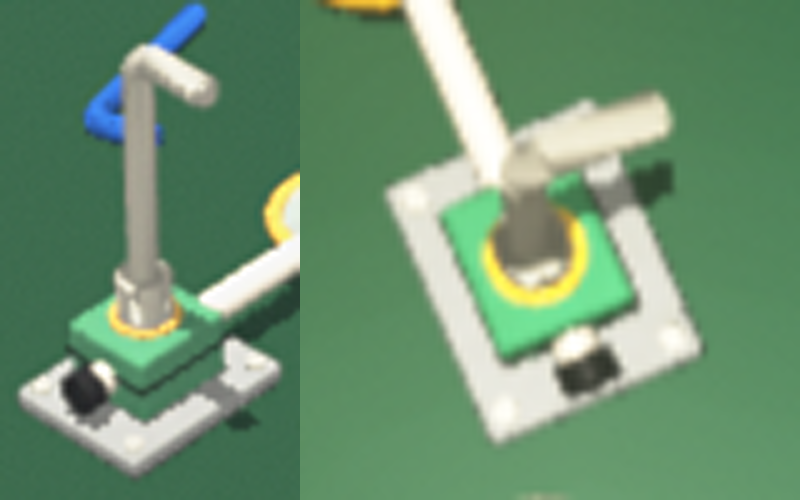

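The crop shows (side half) the bend at about (138,58), the short tip at (205,88) and the head top at (143,275). In the top half the bend is at (522,165), the short tip at (655,115), the washer centre at (536,255) and the plate corners at (388,192), (590,100), (700,348), (495,442).

```bash
cat > h.py <<'E'
import numpy as np
from scipy.spatial.transform import Rotation as R
from scipy.optimize import least_squares
from rig import robot, optics
def ray(c,p):
    d=R.from_quat(c["orientation"]).apply(np.linalg.solve(c["intrinsics"],[p[0],p[1],1])); return c["xyz"],d
def atz(c,p,z):
    o,d=ray(c,p); return o+d*(z-o[2])/d[2]
def tri(L):
    A=np.zeros((3,3));b=np.zeros(3)
    for c,p in L:
        o,d=ray(c,p); d=d/np.linalg.norm(d);M=np.eye(3)-np.outer(d,d);A+=M;b+=M@o
    return np.linalg.solve(A,b)
def proj(c,X):
    q=R.from_quat(c["orientation"]).inv().apply(np.atleast_2d(X)-c["xyz"])@c["intrinsics"].T
    return q[:,:2]/q[:,2:]
E
python3 - <<'E'
from h import *
np.set_printoptions(precision=4,suppress=True)
T=optics.calibration("top");S=optics.calibration("side")
t=lambda u,v:(220+(u+.5)/6.6667-.5,185+(v+.5)/6.6667-.5)
s=lambda u,v:(225+(u+.5)/5-.5,165+(v+.5)/5-.5)
print("bend",tri([(T,t(522,165)),(S,s(138,58))]), "tip",tri([(T,t(655,115)),(S,s(205,88))]))
print("bend@.211",atz(T,t(522,165),.211),atz(S,s(138,58),.211))
print("tip@.211",atz(T,t(660,115),.211),atz(S,s(205,88),.211))
P=[atz(T,t(*p),.012) for p in[(388,192),(590,100),(700,348),(495,442)]]
print(np.array(P),np.mean(P,0)); a=(P[0]+P[1]-P[2]-P[3]);print("yaw",np.arctan2(a[1],a[0]))
print("washer",atz(T,t(536,255),.0535),atz(S,s(145,312),.0535),"head side",atz(S,s(144,277),.078))
l=[atz(T,(231,167),.03),atz(S,(296,208),.03)];print("lens",l)
for n,q in dict(bara=(379.5,196),barb=(381,257),medal=(256.5,271),glass=(171,254)).items(): print(n,atz(T,q,.01))
E
```

```text
bend [ 0.5075 -0.0827  0.2639] tip [ 0.5216 -0.1217  0.2662]
bend@.211 [ 0.5287 -0.0877  0.211 ] [0.5262 0.002  0.211 ]
tip@.211 [ 0.5438 -0.1313  0.211 ] [ 0.544  -0.0375  0.211 ]
[[ 0.5571 -0.0438  0.012 ]
 [ 0.5922 -0.1237  0.012 ]
 [ 0.4935 -0.163   0.012 ]
 [ 0.4589 -0.0831  0.012 ]] [ 0.5254 -0.1034  0.012 ]
yaw 0.3794622752500002
washer [ 0.5246 -0.0988  0.0535] [0.5253 0.0126 0.0535] head side [0.5249 0.0095 0.078 ]
lens [array([0.6795, 0.076 , 0.03  ]), array([0.6777, 0.0734, 0.03  ])]
bara [ 0.5983 -0.3113  0.01  ]
barb [ 0.4391 -0.3048  0.01  ]
medal [0.4099 0.0129 0.01  ]
glass [0.4572 0.2318 0.01  ]
```

Run:
```python
from h import *
np.set_printoptions(precision=4,suppress=True)
T=optics.calibration("top");S=optics.calibration("side")
t=lambda u,v:(220+(u-299.5)/6.6667-.5,185+(v+.5)/6.6667-.5)
s=lambda u,v:(225+(u+.5)/5-.5,165+(v+.5)/5-.5)
print("bend",tri([(T,t(522,165)),(S,s(138,58))]), "tip",tri([(T,t(655,115)),(S,s(205,88))]))
print("bend@.211",atz(T,t(522,165),.211),atz(S,s(138,58),.211))
print("tip@.211",atz(T,t(660,115),.211),atz(S,s(205,88),.211))
P=[atz(T,t(*p),.012) for p in[(388,192),(590,100),(700,348),(495,442)]]
print(np.array(P),np.mean(P,0)); a=(P[0]+P[1]-P[2]-P[3]);print("yaw",np.arctan2(a[1],a[0]))
print("washer",atz(T,t(536,255),.0535),atz(S,s(145,312),.0535),"head side",atz(S,s(144,277),.078))
W=optics.calibration("wrist"); o=robot.observe(); r=R.from_quat(o["ee_rot"])
print("cam in tool",r.inv().apply(W["xyz"]-o["ee_pos"]),(r.inv()*R.from_quat(W["orientation"])).as_matrix())
print(r.as_matrix())
```

```text
bend [0.5296 0.0067 0.2081] tip [ 0.5454 -0.0355  0.2098]
bend@.211 [0.5306 0.0061 0.211 ] [0.5262 0.002  0.211 ]
tip@.211 [ 0.5457 -0.0373  0.211 ] [ 0.544  -0.0375  0.211 ]
[[ 0.5595  0.0733  0.012 ]
 [ 0.5946 -0.006   0.012 ]
 [ 0.4958 -0.0473  0.012 ]
 [ 0.4611  0.032   0.012 ]] [0.5278 0.013  0.012 ]
yaw 0.39732551672310035
washer [0.5269 0.0128 0.0535] [0.5253 0.0126 0.0535] head side [0.5249 0.0095 0.078 ]
cam in tool [ 0.085  -0.0004 -0.1424] [[-0.0004 -0.9445 -0.3285]
 [ 1.     -0.0001 -0.0011]
 [ 0.0011 -0.3285  0.9445]]
[[-0.9107  0.4131 -0.0009]
 [ 0.4131  0.9107 -0.0016]
 [ 0.0001 -0.0019 -1.    ]]
```

```bash
cat >> h.py <<'E'
PHI=np.deg2rad(-69.5)   # heading of the short arm at first
def Rt(th,phi=PHI):
    # tool z at angle th (deg) from straight down towards heading phi; tool y horizontal at phi+90
    th=np.deg2rad(th); h=np.array([np.cos(phi),np.sin(phi),0]); z=np.sin(th)*h+np.array([0,0,-np.cos(th)])
    y=np.array([-np.sin(phi),np.cos(phi),0]); return R.from_matrix(np.c_[np.cross(y,z),y,z])
def cmd(p,r,base=None):
    "move numbers taking the (commanded) pose to TCP p, rotation r"
    o=robot.observe(); p0,r0=(o["ee_pos"],R.from_quat(o["ee_rot"])) if base is None else base
    d=r0.inv().apply(np.array(p)-p0)/.25; a=(r0.inv()*r).as_rotvec()/(np.pi/2)
    print(dict(zip(("dx","dy","dz","ax","ay","az"),np.r_[d,a].round(4))))
E
python3 - <<'E'
from h import *
G=np.array([.528,.009,.161]); r=Rt(65); z=r.as_matrix()[:,2]
print(z); cmd(G+z*.019-z*.10+[0,0,.0],r)
E
```

```text
[ 0.31739568 -0.8489133  -0.42261826]
{'dx': np.float64(-1.7014), 'dy': np.float64(-1.184), 'dz': np.float64(0.143), 'ax': np.float64(0.2825), 'ay': np.float64(-0.6825), 'az': np.float64(0.4458)}
```

Call:
servo_tool:
  steps:
    - {"claw": 0, "dx": -0.8, "dy": -0.6, "dz": 0.0, "ax": 0.28, "ay": -0.68, "az": 0.445}
    - {"claw": 0, "dx": -0.8, "dy": -0.6, "dz": 0.0, "ax": 0.28, "ay": -0.68, "az": 0.445}
    - {"claw": 0, "dx": -0.8, "dy": -0.6, "dz": 0.0, "ax": 0.28, "ay": -0.68, "az": 0.445}
    - {"claw": 0, "dx": -0.8, "dy": -0.6, "dz": 0.0, "ax": 0.28, "ay": -0.68, "az": 0.445}
    - {"claw": 0, "dx": -0.8, "dy": -0.6, "dz": 0.0, "ax": 0.28, "ay": -0.68, "az": 0.445}
    - {"claw": 0, "dx": -0.8, "dy": -0.6, "dz": 0.0, "ax": 0.28, "ay": -0.68, "az": 0.445}
    - {"claw": 0, "dx": -0.8, "dy": -0.6, "dz": 0.0, "ax": 0.28, "ay": -0.68, "az": 0.445}
    - {"claw": 0, "dx": -0.8, "dy": -0.6, "dz": 0.0, "ax": 0.28, "ay": -0.68, "az": 0.445}
    - {"claw": 0, "dx": -0.8, "dy": -0.6, "dz": 0.0, "ax": 0.28, "ay": -0.68, "az": 0.445}
    - {"claw": 0, "dx": -0.8, "dy": -0.6, "dz": 0.0, "ax": 0.28, "ay": -0.68, "az": 0.445}
    - {"claw": 0, "dx": -0.8, "dy": -0.6, "dz": 0.0, "ax": 0.28, "ay": -0.68, "az": 0.445}
    - {"claw": 0, "dx": -0.8, "dy": -0.6, "dz": 0.0, "ax": 0.28, "ay": -0.68, "az": 0.445}
    - {"claw": 0, "dx": -0.8, "dy": -0.6, "dz": 0.0, "ax": 0.28, "ay": -0.68, "az": 0.445}
    - {"claw": 0, "dx": -0.8, "dy": -0.6, "dz": 0.0, "ax": 0.28, "ay": -0.68, "az": 0.445}

```text
time: 1.27
ee_pos: [0.3577, 0.3042, 0.2314]
ee_rot: [0.481, 0.695, -0.303, 0.44]
contact_force: [-0.3, -1.3, 0.3]
finger_gap: 0.0855
grasp_force: 0.0
```

Run:
```python
from h import *
G=np.array([.528,.009,.161]); r=Rt(65); z=r.as_matrix()[:,2]
o=robot.observe(); print(o["joint_pos"],o["ee_pos"],R.from_quat(o["ee_rot"]).as_matrix())
cmd(G+z*.019-z*.10+[0,0,.0],r)
```

```text
[ 1.13783391  0.62598982  1.54461229 -0.73599702  1.85426133  0.91119216] [0.3576963  0.30421998 0.23138194] [[-0.15106597  0.93540831  0.31967229]
 [ 0.40205387  0.35356813 -0.84459592]
 [-0.90306797  0.00093578 -0.42949664]]
{'dx': np.float64(-0.321), 'dy': np.float64(0.2206), 'dz': np.float64(1.0121), 'ax': np.float64(0.0023), 'ay': np.float64(-0.0048), 'az': np.float64(0.0004)}
```

Call:
servo_tool:
  steps:
    - {"claw": 0, "dx": -0.32, "dy": 0.22, "dz": 0.5}
    - {"claw": 0, "dx": -0.32, "dy": 0.22, "dz": 0.5}
    - {"claw": 0, "dx": -0.32, "dy": 0.22, "dz": 0.5}
    - {"claw": 0, "dx": -0.32, "dy": 0.22, "dz": 0.5}
    - {"claw": 0, "dx": -0.32, "dy": 0.22, "dz": 1.0}
    - {"claw": 0, "dx": -0.32, "dy": 0.22, "dz": 1.0}
    - {"claw": 0, "dx": -0.32, "dy": 0.22, "dz": 1.0}
    - {"claw": 0, "dx": -0.32, "dy": 0.22, "dz": 1.0}
    - {"claw": 0, "dx": -0.32, "dy": 0.22, "dz": 1.0}

```text
schema error: expected keys claw, dx, dy, dz, ax, ay, az
```

Run:
```python
from h import *
import cv2
W=optics.calibration("wrist")
im=optics.snapshot("wrist")[:,:,::-1]; cv2.imwrite("pics/w1.png",im)
o=robot.observe(); print(o["joint_pos"],o["ee_pos"])
b=np.array([.5296,.0065,.211]);f=np.array([.526,.0125,.058])
print(proj(W,[b,b+(f-b)/3,(.526,.0125,.078)]))
```

```text
[ 1.13773069  0.62457151  1.54464695 -0.73611502  1.85448757  0.91149471] [0.35769396 0.3040734  0.23206788]
[[320.47854518 243.12430814]
 [319.90200952 206.08734036]
 [318.9426449  147.35061262]]
```

View pics/w1.png

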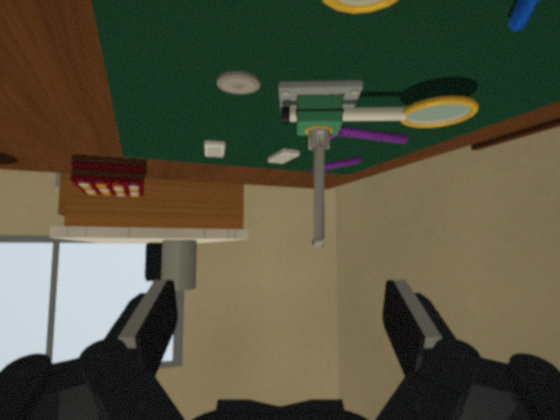

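The wrist view is upside down. It shows the key from (319,141) to (319,243), matching the predicted columns within 1 px. Closing in.

Call:
servo_tool:
  steps:
    - {"claw": 0, "dx": -0.32, "dy": 0.22, "dz": 0.5, "ax": 0, "ay": 0, "az": 0}
    - {"claw": 0, "dx": -0.32, "dy": 0.22, "dz": 0.5, "ax": 0, "ay": 0, "az": 0}
    - {"claw": 0, "dx": -0.32, "dy": 0.22, "dz": 0.5, "ax": 0, "ay": 0, "az": 0}
    - {"claw": 0, "dx": -0.32, "dy": 0.22, "dz": 0.5, "ax": 0, "ay": 0, "az": 0}
    - {"claw": 0, "dx": -0.32, "dy": 0.22, "dz": 1.0, "ax": 0, "ay": 0, "az": 0}
    - {"claw": 0, "dx": -0.32, "dy": 0.22, "dz": 1.0, "ax": 0, "ay": 0, "az": 0}
    - {"claw": 0, "dx": -0.32, "dy": 0.22, "dz": 1.0, "ax": 0, "ay": 0, "az": 0}
    - {"claw": 0, "dx": -0.32, "dy": 0.22, "dz": 1.0, "ax": 0, "ay": 0, "az": 0}
    - {"claw": 0, "dx": -0.32, "dy": 0.22, "dz": 1.0, "ax": 0, "ay": 0, "az": 0}

```text
time: 2.07
ee_pos: [0.5002, 0.0773, 0.1978]
ee_rot: [0.483, 0.694, -0.304, 0.439]
contact_force: [0.9, 0.1, 0.1]
finger_gap: 0.0852
grasp_force: 0.0
```

Run:
```python
from h import *
import cv2
W=optics.calibration("wrist")
im=optics.snapshot("wrist")[:,:,::-1]; cv2.imwrite("pics/w2.png",im)
o=robot.observe(); print(o["joint_pos"],o["ee_pos"])
b=np.array([.5296,.0065,.211]);f=np.array([.526,.0125,.058])
print(proj(W,[b,b+(f-b)/3,(.526,.0125,.078)]))
G=np.array([.528,.009,.161]); r=Rt(65); z=r.as_matrix()[:,2]
cmd(G+z*.019,r)
```

```text
[ 0.7215556   0.56439003  1.83560617 -1.01454765  1.46947819  0.88709369] [0.50082157 0.07911443 0.19808507]
[[284.89857451 291.02396174]
 [284.06428337 212.56969779]
 [282.53074709  90.17166279]]
{'dx': np.float64(0.0043), 'dy': np.float64(0.0026), 'dz': np.float64(0.4113), 'ax': np.float64(0.0016), 'ay': np.float64(-0.0048), 'az': np.float64(-0.0021)}
```

View pics/w2.png

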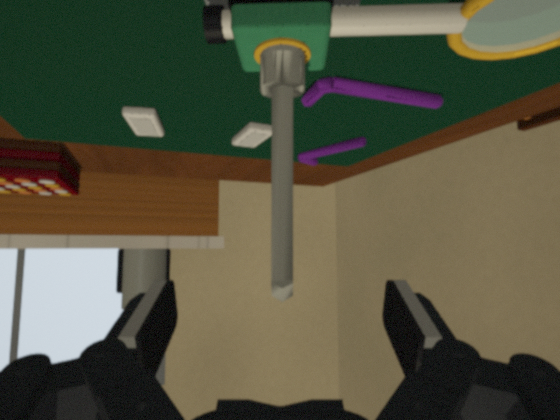

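The key's centre line is at column about 283 from bend (283,292) to head (284,70), 1-2 px from predicted. Advancing and closing.

Call:
servo_tool:
  steps:
    - {"claw": 0, "dx": 0.004, "dy": 0, "dz": 0.14, "ax": 0, "ay": 0, "az": 0}
    - {"claw": 0, "dx": 0.004, "dy": 0, "dz": 0.28, "ax": 0, "ay": 0, "az": 0}
    - {"claw": 0, "dx": 0.004, "dy": 0, "dz": 0.41, "ax": 0, "ay": 0, "az": 0}
    - {"claw": 0.3, "dx": 0.004, "dy": 0, "dz": 0.41, "ax": 0, "ay": 0, "az": 0}
    - {"claw": 0.6, "dx": 0.004, "dy": 0, "dz": 0.41, "ax": 0, "ay": 0, "az": 0}
    - {"claw": 0.7, "dx": 0.004, "dy": 0, "dz": 0.41, "ax": 0, "ay": 0, "az": 0}
    - {"claw": 0.75, "dx": 0.004, "dy": 0, "dz": 0.41, "ax": 0, "ay": 0, "az": 0}
    - {"claw": 0.8, "dx": 0.004, "dy": 0, "dz": 0.41, "ax": 0, "ay": 0, "az": 0}
    - {"claw": 0.85, "dx": 0.004, "dy": 0, "dz": 0.41, "ax": 0, "ay": 0, "az": 0}
    - {"claw": 0.9, "dx": 0.004, "dy": 0, "dz": 0.41, "ax": 0, "ay": 0, "az": 0}
    - {"claw": 1, "dx": 0.004, "dy": 0, "dz": 0.41, "ax": 0, "ay": 0, "az": 0}
    - {"claw": 1, "dx": 0.004, "dy": 0, "dz": 0.41, "ax": 0, "ay": 0, "az": 0}
    - {"claw": 1, "dx": 0.004, "dy": 0, "dz": 0.41, "ax": 0, "ay": 0, "az": 0}
  newtons: 40

```text
time: 3.2
ee_pos: [0.5338, -0.0056, 0.1524]
ee_rot: [0.481, 0.695, -0.303, 0.441]
contact_force: [-1.6, 2.3, 5.1]
finger_gap: 0.0132
grasp_force: 39.5
```

Run:
```python
from h import *
o=robot.observe(); print(o)
r=R.from_quat(o["ee_rot"]); print("up in tool",r.inv().apply([0,0,1]),"f tool",r.inv().apply(o["contact_force"]))
k=-(np.array([.526,.0125,.058])-[.5296,.0065,.211]);k/=np.linalg.norm(k);print(r.inv().apply(k))
```

```text
{'time': 3.2, 'joint_pos': array([ 0.5571864 ,  0.61967132,  1.93537638, -1.16354604,  1.30867037,
        0.97660524]), 'qd': array([-0.00478714,  0.00144546,  0.00126094, -0.00224626, -0.00076518,
        0.00172893]), 'tau': array([ -1.23853225, -45.59486389,  -8.00238043,  -2.72708908,
         3.68613772,   0.05721032]), 'ee_pos': array([ 0.53376093, -0.00559084,  0.15237546]), 'ee_rot': array([ 0.4810388 ,  0.69453774, -0.30335724,  0.44067378]), 'contact_force': array([-1.64336585,  2.32886849,  5.11583985]), 'moment': array([ 0.14911925,  0.13315643, -0.08700673]), 'grasp_force': 39.45570120122284, 'finger_gap': 0.013171686609081674}
up in tool [-0.90398235  0.00257627 -0.42756201] f tool [-3.44657441 -0.70184665 -4.68237474]
[-0.92223905  0.01072918 -0.38647124]
```

Call:
servo_tool:
  steps:
    - {"claw": 1, "dx": -0.02, "dy": 0, "dz": -0.0085, "ax": 0, "ay": 0, "az": 0}
    - {"claw": 1, "dx": -0.04, "dy": 0, "dz": -0.017, "ax": 0, "ay": 0, "az": 0}
    - {"claw": 1, "dx": -0.06, "dy": 0, "dz": -0.0255, "ax": 0, "ay": 0, "az": 0}
    - {"claw": 1, "dx": -0.08, "dy": 0, "dz": -0.034, "ax": 0, "ay": 0, "az": 0}
    - {"claw": 1, "dx": -0.1, "dy": 0, "dz": -0.0425, "ax": 0, "ay": 0, "az": 0}
    - {"claw": 1, "dx": -0.13, "dy": 0, "dz": -0.055, "ax": 0, "ay": 0, "az": 0}
    - {"claw": 1, "dx": -0.2, "dy": 0, "dz": -0.085, "ax": 0, "ay": 0, "az": 0}
    - {"claw": 1, "dx": -0.27, "dy": 0, "dz": -0.115, "ax": 0, "ay": 0, "az": 0}
    - {"claw": 1, "dx": -0.33, "dy": 0, "dz": -0.14, "ax": 0, "ay": 0, "az": 0}
    - {"claw": 1, "dx": -0.33, "dy": 0, "dz": -0.14, "ax": 0, "ay": 0, "az": 0}
    - {"claw": 1, "dx": -0.33, "dy": 0, "dz": -0.14, "ax": 0, "ay": 0, "az": 0}
  newtons: 60

```text
time: 4.12
ee_pos: [0.5347, -0.0094, 0.2422]
ee_rot: [0.482, 0.694, -0.302, 0.44]
contact_force: [0.2, -0.4, -3.2]
finger_gap: 0.0124
grasp_force: 60.6
```

Run:
```python
from h import *
import cv2
o=robot.observe(); print(o["ee_pos"],o["contact_force"],o["finger_gap"],o["joint_pos"])
W=optics.calibration("wrist")
im=optics.snapshot("wrist")[:,:,::-1]; im2=optics.snapshot("side")[:,:,::-1]
cv2.imwrite("pics/w3.png",np.hstack([cv2.resize(im,(430,322)),cv2.resize(im2[120:270,200:320],None,fx=2.5,fy=2.147)]))
```

```text
[ 0.53474347 -0.00941131  0.24217246] [ 0.23727367 -0.40233967 -3.19586683] 0.012426660725103155 [ 0.54936182  0.46585835  1.87474964 -1.12413003  1.39189383  0.77669125]
```

View pics/w3.png

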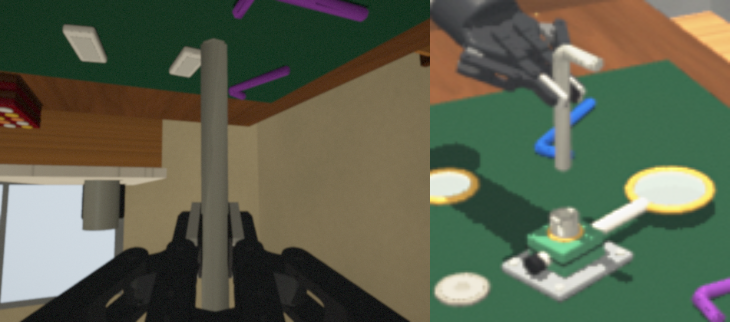

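The key is out and gripped. The wrist half shows the long arm straight at column 214 (279 in full size), with its end at row 42, centred between the pads. Now the flip.

Run:
```python
from h import *
r=Rt(-22.5); z=r.as_matrix()[:,2]; h=np.array([np.cos(PHI),np.sin(PHI),0])
g=np.array([.526,.0125,.187])-.05*h
cmd(g+.019*z,r)
```

```text
{'dx': np.float64(0.3965), 'dy': np.float64(0.0003), 'dz': np.float64(-0.1697), 'ax': np.float64(0.0015), 'ay': np.float64(0.9679), 'az': np.float64(0.0012)}
```

Call:
servo_tool:
  steps:
    - {"claw": 1, "dx": 0.03, "dy": 0, "dz": 0.0, "ax": 0, "ay": 0.07, "az": 0}
    - {"claw": 1, "dx": 0.06, "dy": 0, "dz": 0.0, "ax": 0, "ay": 0.14, "az": 0}
    - {"claw": 1, "dx": 0.09, "dy": 0, "dz": -0.01, "ax": 0, "ay": 0.21, "az": 0}
    - {"claw": 1, "dx": 0.12, "dy": 0, "dz": -0.02, "ax": 0, "ay": 0.28, "az": 0}
    - {"claw": 1, "dx": 0.15, "dy": 0, "dz": -0.04, "ax": 0, "ay": 0.35, "az": 0}
    - {"claw": 1, "dx": 0.18, "dy": 0, "dz": -0.05, "ax": 0, "ay": 0.42, "az": 0}
    - {"claw": 1, "dx": 0.21, "dy": 0, "dz": -0.07, "ax": 0, "ay": 0.49, "az": 0}
    - {"claw": 1, "dx": 0.24, "dy": 0, "dz": -0.09, "ax": 0, "ay": 0.56, "az": 0}
    - {"claw": 1, "dx": 0.27, "dy": 0, "dz": -0.11, "ax": 0, "ay": 0.63, "az": 0}
    - {"claw": 1, "dx": 0.3, "dy": 0, "dz": -0.13, "ax": 0, "ay": 0.7, "az": 0}
    - {"claw": 1, "dx": 0.33, "dy": 0, "dz": -0.14, "ax": 0, "ay": 0.77, "az": 0}
    - {"claw": 1, "dx": 0.36, "dy": 0, "dz": -0.15, "ax": 0, "ay": 0.84, "az": 0}
    - {"claw": 1, "dx": 0.38, "dy": 0, "dz": -0.16, "ax": 0, "ay": 0.91, "az": 0}
    - {"claw": 1, "dx": 0.396, "dy": 0, "dz": -0.17, "ax": 0, "ay": 0.967, "az": 0}
    - {"claw": 1, "dx": 0.396, "dy": 0, "dz": -0.17, "ax": 0, "ay": 0.967, "az": 0}
    - {"claw": 1, "dx": 0.396, "dy": 0, "dz": -0.17, "ax": 0, "ay": 0.967, "az": 0}
    - {"claw": 1, "dx": 0.396, "dy": 0, "dz": -0.17, "ax": 0, "ay": 0.967, "az": 0}

```text
time: 5.63
ee_pos: [0.5056, 0.0662, 0.1693]
ee_rot: [0.558, 0.807, 0.11, -0.159]
contact_force: [-0.1, 0.8, -2.0]
finger_gap: 0.0125
grasp_force: 60.4
```

Run:
```python
from h import *
import cv2
np.set_printoptions(precision=4,suppress=True)
o=robot.observe(); print(o["ee_pos"],o["contact_force"],o["finger_gap"],o["joint_pos"])
W=optics.calibration("wrist")
im=optics.snapshot("wrist")[:,:,::-1]; im2=optics.snapshot("side")[:,:,::-1]; im3=optics.snapshot("top")[:,:,::-1]
for n,i in zip("wst",(im,im2,im3)): cv2.imwrite(f"pics/raw4{n}.png",i)
print(W)
rs=lambda i:cv2.resize(i,None,fx=5,fy=5,interpolation=cv2.INTER_CUBIC)
cv2.imwrite("pics/v4.png",np.hstack([rs(im2[155:265,215:285]),cv2.resize(im,(440,330)) if 0 else cv2.resize(im[:,60:500],(440,550))]))
```

```text
[0.5056 0.0662 0.1693] [-0.1255  0.7925 -2.0469] 0.012500357638316376 [-0.1931  0.3684  1.6619  0.3381  1.3379 -0.6701]
{'intrinsics': array([[364.8947,   0.    , 279.5789],
       [  0.    , 364.8947, 206.9653],
       [  0.    ,   0.    ,   1.    ]]), 'xyz': array([0.4967, 0.0886, 0.3332]), 'orientation': array([ 0.9835,  0.179 , -0.0054, -0.0266])}
```

View pics/v4.png

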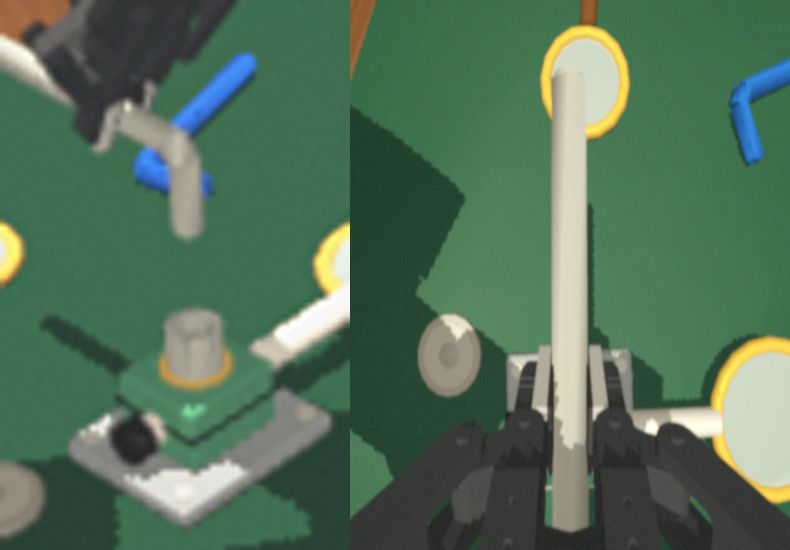

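The side half shows the short arm about vertical, its end at about (188,230), and the socket mouth at about (194,318). The wrist half shows the lever straight along tool x with its far end at about (568,72). I'll fit the key pose from the edges.

Run:
```python
from h import *
import cv2
np.set_printoptions(precision=4,suppress=True)
S=optics.calibration("side");W=optics.calibration("wrist")
c=lambda P:(proj(S,P)-[215,155]+.5)*5-.5
print("side crop: pred tip, bend, mouth",c([(.526,.0125,.138),(.526,.0125,.187),(.526,.0125,.078)]))
h=np.array([np.cos(PHI),np.sin(PHI),0]); b=np.array([.526,.0125,.187])
q=proj(W,[b-.153*h,b-.1*h]); print("wrist view long tip",(q-[60,0])*[1,550/420])
# head mouth ellipse: sub-pixel edge columns of head & short arm in side view
im=cv2.cvtColor(cv2.imread("pics/raw4s.png"),cv2.COLOR_BGR2HSV)
for v in list(range(190,202))+list(range(214,230)):
    print(v,im[v,244:266,1])
```

```text
side crop: pred tip, bend, mouth [[187.7337 225.5608]
 [182.3698 141.1265]
 [193.948  323.3803]]
wrist view long tip [[221.1944  73.3901]
 [220.6722 240.2184]]
190 [186 189 191 186 149  10  30  29  30  32  26 116 176 130 108 112 109 109
 107 108 108 109]
191 [180 186 189 189 150   2  31  29  29  32  26 115 176 142 111 107 110 110
 111 109 111 115]
192 [134 155 173 180 130  14  33  32  28  31  21 119 174 129 113 109 110 109
 110 112 111 113]
193 [108 107 111 132  86  28  30  29  29  33  23  94 157 129 110 111 109 109
 111 107 107 110]
194 [109 109 110 114  82  26  31  29  30  32  28  45  96 108 109 108 109 111
 109 108 110 111]
195 [110 109 110 115  89  26  30  29  29  33  29  31  99 110 113 111 109 111
 110 107 110 109]
196 [112 113 110 117  93  29  28  29  29  31  31  41  97 108 110 109 111 109
 106 110 108 112]
197 [110 107 113 112  97  33  30  27  30  28  29  37  94 114 110 114 107 108
 111 110 110 110]
198 [110 109 110 110  97  34  28  30  30  28  27  36  87 112 108 109 109 110
 112 109 113 113]
199 [109 110 109 113 100  36  28  30  27  29  27  32  89 113 109 110 107 110
 109 111
[... 1019 characters left out ...]
7  27  38  95 106
 113 112 112 108]
223 [110 115 112  87  26  29  27  27  24  29  30  30  28  29  27  37  89 105
 105 111 104  50]
224 [111 110 112  83  29  27  28  27  26  31  32  31  30  25  28  48  66 100
 106 102  61  25]
225 [108 108 102  73  55  30  28  28  26  32  33  31  29  30  28  65 109  70
 102 101  86  38]
226 [105 105  84 110  70  30  28  28  30  31  33  31  29  30  28  67 141  88
  90 102 105  86]
227 [102  98  78 140  81  30  27  27  27  30  32  29  29  27  25  68 148 103
  84 104  99 102]
228 [102 102  80 153 107  37  25  27  30  31  29  28  28  24  31  94 148  90
  91 105 102 103]
229 [102 106  71 150 144  71  32  25  29  27  27  27  29  35  81 134 136  74
  97 102 100 101]
```

Run:
```python
from h import *
import cv2
np.set_printoptions(precision=2,suppress=True)
S=optics.calibration("side");T=optics.calibration("top")
h=np.array([np.cos(PHI),np.sin(PHI),0]); u=np.array([-h[1],h[0],0])
m=np.array([.526,.0125,.078]); a=np.linspace(0,2*np.pi,73)
ring=lambda c,r:c+r*(np.outer(np.cos(a),h)+np.outer(np.sin(a),u))
print("rim rows",proj(S,ring(m,.015))[:,1].min(),proj(S,ring(m,.0075))[:,1].max())
t=np.array([.526,.0125,.138]);print("tip bottom row",proj(S,ring(t,.0065))[:,1].max(),proj(S,ring(t+[0,0,.001],.0078))[:,1].max())
print("top view bend",proj(T,[[.526,.0125,.187],[.526,.0125,.194],m]),"bend back",proj(T,[.526,.0125,.19]+h*.007))
im=cv2.cvtColor(cv2.imread("pics/raw4s.png"),cv2.COLOR_BGR2HSV)
print(im[198:206,250:254,1])
b=cv2.imread("pics/raw4s.png")
print("V col 251-255 rows 214-224",im[214:226,250:257,2])
t=cv2.imread("pics/raw4t.png")[205:250,225:285]
s=cv2.resize(b[190:230,230:280],None,fx=8,fy=8,interpolation=cv2.INTER_CUBIC)
t=cv2.resize(t,(400,320),interpolation=cv2.INTER_CUBIC)
cv2.imwrite("pics/v5.png",np.hstack([s,t]))
```

```text
rim rows 215.88147566540434 221.00136626797473
tip bottom row 201.15609488081415 201.10928961975495
top view bend [[250.77 213.62]
 [250.51 213.04]
 [254.41 221.62]] bend back [[253.72 212.18]]
[[ 28  30  30  28]
 [ 28  30  27  29]
 [ 25  30  29  29]
 [ 29  29  28  26]
 [ 67  42  37  39]
 [109  96  80  97]
 [111 109 110 109]
 [110 114 108 112]]
V col 251-255 rows 214-224 [[111 111 111 110 109 111 111]
 [112 109 109 110 111 111 110]
 [112 112 114 117 121 121 111]
 [123 133 140 143 149 151 150]
 [140 156 164 167 166 163 162]
 [147 155 167 169 165 162 157]
 [147 151 164 164 161 163 145]
 [145 143 153 148 148 149 139]
 [151 145 139 142 152 155 155]
 [162 153 146 169 177 172 166]
 [165 161 155 175 178 174 169]
 [166 163 155 173 177 174 167]]
```

View pics/v5.png

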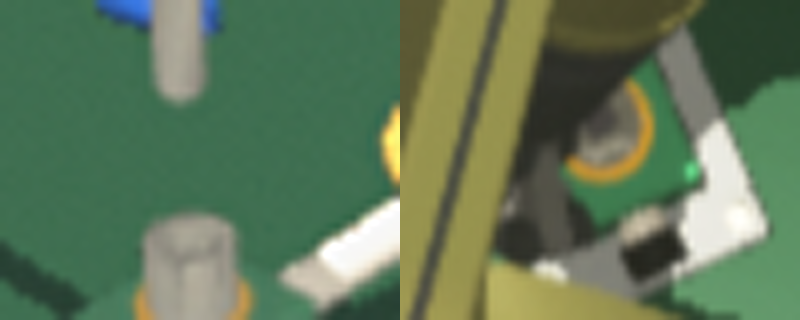

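The left half shows the tip's lower edge at about row 202.6, where 201.2 was predicted, and the socket rim where expected. So the key sits a few mm deeper in the fingers than assumed. I'll fit that offset.

```bash
cat > fit.py <<'E'
from h import *
import cv2
def verts(bend,xk,yk,zk):
    a=np.deg2rad(np.arange(0,360,60)+30); r=.014/np.sqrt(3)
    def prism(p,q,e,f): # flats face +-y (e=y)
        ang=np.deg2rad(np.arange(30,390,60)); o=r*(np.outer(np.cos(ang),e)+np.outer(np.sin(ang),f)); return np.vstack([p+o,q+o])
    S=np.vstack([prism(bend,bend+.0478*xk,yk,zk),bend+.049*xk+.85*(prism(bend,bend,yk,zk)-bend)])
    L=prism(bend,bend-.153*zk,yk,xk)
    return S,L
def cover(cam,parts,box,ss=8):
    u0,u1,v0,v1=box; m=np.zeros(((v1-v0)*ss,(u1-u0)*ss),np.uint8)
    for V in parts:
        q=(proj(cam,V)-[u0-.5,v0-.5])*ss-.5
        cv2.fillConvexPoly(m,cv2.convexHull(np.round(q*16).astype(np.int32)),255,shift=4)
    return cv2.resize(m,(u1-u0,v1-v0),interpolation=cv2.INTER_AREA)/255.
def key(o,p):
    "p: tool-z offset of the arm in the fingers, grip-bend distance, arm's tilt below tool x (deg), tool-y offset"
    M=R.from_quat(o["ee_rot"]).as_matrix(); x,y,z=M.T
    b=np.deg2rad(p[2]); d=x*np.cos(b)+z*np.sin(b); zk=-d; yk=y; xk=np.cross(yk,zk)
    g=o["ee_pos"]+z*(-.019+p[0])+y*p[3]; return g-p[1]*d,xk,yk,zk
E
python3 - <<'E'
from fit import *
from scipy.optimize import minimize
np.set_printoptions(precision=4,suppress=True)
S=optics.calibration("side");W=optics.calibration("wrist");o=robot.observe()
box=(242,262,174,206)
sat=cv2.cvtColor(cv2.imread("pics/raw4s.png"),cv2.COLOR_BGR2HSV)[box[2]:box[3],box[0]:box[1],1].astype(float)
obs=np.clip((110-sat)/80,0,1)
w=cv2.imread("pics/raw4w.png").astype(float).mean(2)
edges=[]
for v in (130,160,190,220,250):
    g=np.gradient(cv2.GaussianBlur(w,(1,5),0)[v]); 
    l=240+np.argmax(g[240:275]); r=275+np.argmin(g[275:315])
    sub=lambda i,s:i+np.dot([-1,0,1],s*g[i-1:i+2])/np.sum(s*g[i-1:i+2])
    edges.append((v,sub(l,1),sub(r,-1)))
print(np.array(edges)); print(w[44:66,278].round())
def cost(p,full=0):
    K=key(o,p); s=cover(S,verts(*K),box); e=[]
    q0,q1=[],[]
    V=verts(*K)[1]; hull=cv2.convexHull(proj(W,V).astype(np.float32))
    m=cover(W,[V],(230,330,100,260),4)
    for v,l,r in edges: e+= [m[v-100].sum()-(r-l)+0, (m[v-100]@np.arange(230,330))/m[v-100].sum()-(l+r)/2]
    e.append(proj(W,V)[:,1].min()-53.5)
    if full: print("side",((s-obs)**2).sum(),"wrist",np.array(e)); np.set_printoptions(linewidth=200);print((s-obs).round(1))
    return ((s-obs)**2).sum()*2+.15*np.sum(np.square(e))
best=min((minimize(cost,[d,.05,22.5,0],method="Nelder-Mead",options=dict(initial_simplex=np.array([[d,.05,22.5,0],[d+.004,.05,22.5,0],[d,.053,22.5,0],[d,.05,25,0],[d,.05,22.5,.001]]))) for d in(-.002,.004)),key=lambda r:r.fun)
print(best.x,best.fun); cost(best.x,1)
b,xk,yk,zk=key(o,best.x); print("bend",b,"tip",b+.049*xk,"xk",xk,"long dir",-zk)
E
```

```text
[[130.     261.0507 296.04  ]
 [160.     261.1052 296.8241]
 [190.     261.0775 296.9282]
 [220.     261.0795 297.0201]
 [250.     261.1478 297.0647]]
[208. 209. 207. 209. 210. 210. 212. 213. 212. 211. 209. 208. 208. 208.
 208. 209. 208. 209. 209. 207. 208. 209.]
[ 0.0037  0.054  20.7681 -0.0011] 29.72428501164389
side 13.86073817762399 wrist [ 0.2617 -0.4172 -0.2169 -0.7101 -0.3487 -0.7483 -0.4386 -0.7953 -0.4149
 -0.8517 -3.1866]
[[-1.  -1.  -1.  -1.  -0.2  0.   0.   0.  -0.  -0.  -0.   0.   0.   0.   0.   0.   0.   0.   0.   0. ]
 [-0.9 -1.  -1.  -0.8 -0.   0.   0.  -0.   0.   0.   0.   0.   0.   0.   0.   0.   0.   0.   0.   0. ]
 [-0.1 -0.5 -1.  -0.6  0.   0.   0.  -0.  -0.  -0.   0.   0.   0.   0.   0.   0.   0.   0.   0.  -0. ]
 [ 0.   0.  -0.1 -0.3 -0.1  0.   0.  -0.   0.   0.   0.   0.   0.   0.   0.   0.   0.  -0.1 -0.   0. ]
 [ 0.   0.   0.   0.  -0.1 -0.3 -0.2  0.   0.   0.   0.   0.   0.   0.   0.   0.  -0.   0.  -0.   0. ]
 [ 0.   0.   0.   0.   0.   0.  -0.3  0.1  0.   0.   0.   0.   0.   0.   0.  -0.   0.   0.   0.   0. ]
 [ 0.   0.   0.   0.   0.   0.   0.  -0.   0.3
[... 2051 characters left out ...]
-0.2  0.   0.   0.   0.   0.  -0.  -0.2  0.   0.   0.   0.   0. ]
 [ 0.  -0.   0.  -0.  -0.  -0.   0.   0.1  0.   0.   0.   0.   0.  -0.1 -0.  -0.   0.  -0.  -0.   0. ]
 [-0.   0.  -0.   0.   0.  -0.   0.  -0.  -0.2  0.1  0.1 -0.   0.1 -0.1  0.   0.  -0.  -0.   0.   0. ]
 [-0.  -0.  -0.   0.  -0.   0.   0.   0.  -0.  -0.1 -0.3 -0.2 -0.   0.   0.  -0.  -0.   0.  -0.   0. ]
 [-0.   0.  -0.  -0.   0.  -0.   0.   0.   0.  -0.   0.  -0.   0.   0.  -0.  -0.  -0.  -0.   0.  -0. ]
 [-0.   0.   0.   0.   0.   0.  -0.   0.   0.   0.  -0.   0.   0.   0.   0.  -0.   0.   0.  -0.   0. ]]
bend [0.5261 0.0109 0.1833] tip [0.5257 0.0122 0.1343] xk [-0.0074  0.0259 -0.9996] long dir [-0.3546  0.9347  0.0268]
```

Run:
```python
from fit import *
o=robot.observe(); p=[.0037,.054,20.77,-.0011]
b,xk,yk,zk=key(o,p); t=b+.049*xk
D=R.from_rotvec(yk*np.deg2rad(-1.2)); D2=R.from_rotvec(yk*np.deg2rad(1.2))
D=min((D,D2),key=lambda d:abs(d.apply(zk)[2]))
for z in(.084,.074,.058):
    T=np.array([.526,.0124,z]); print(z,T-t); cmd(T+D.apply(o["ee_pos"]-t),D*R.from_quat(o["ee_rot"]))
```

```text
0.084 [ 0.00030707  0.00017982 -0.05030975]
{'dx': np.float64(-0.0753), 'dy': np.float64(0.0009), 'dz': np.float64(0.192), 'ax': np.float64(0.0), 'ay': np.float64(-0.0133), 'az': np.float64(0.0)}
0.074 [ 0.00030707  0.00017982 -0.06030975]
{'dx': np.float64(-0.0904), 'dy': np.float64(0.0008), 'dz': np.float64(0.229), 'ax': np.float64(0.0), 'ay': np.float64(-0.0133), 'az': np.float64(0.0)}
0.058 [ 0.00030707  0.00017982 -0.07630975]
{'dx': np.float64(-0.1147), 'dy': np.float64(0.0007), 'dz': np.float64(0.2882), 'ax': np.float64(0.0), 'ay': np.float64(-0.0133), 'az': np.float64(0.0)}
```

Call:
servo_tool:
  steps:
    - {"claw": 1, "dx": -0.04, "dy": 0.001, "dz": 0.1, "ax": 0, "ay": -0.013, "az": 0}
    - {"claw": 1, "dx": -0.06, "dy": 0.001, "dz": 0.15, "ax": 0, "ay": -0.013, "az": 0}
    - {"claw": 1, "dx": -0.075, "dy": 0.001, "dz": 0.192, "ax": 0, "ay": -0.013, "az": 0}
    - {"claw": 1, "dx": -0.075, "dy": 0.001, "dz": 0.192, "ax": 0, "ay": -0.013, "az": 0}
    - {"claw": 1, "dx": -0.08, "dy": 0.001, "dz": 0.204, "ax": 0, "ay": -0.013, "az": 0}
    - {"claw": 1, "dx": -0.085, "dy": 0.001, "dz": 0.216, "ax": 0, "ay": -0.013, "az": 0}
    - {"claw": 1, "dx": -0.09, "dy": 0.001, "dz": 0.228, "ax": 0, "ay": -0.013, "az": 0}
    - {"claw": 1, "dx": -0.09, "dy": 0.001, "dz": 0.228, "ax": 0, "ay": -0.013, "az": 0}
    - {"claw": 1, "dx": -0.09, "dy": 0.001, "dz": 0.228, "ax": 0, "ay": -0.013, "az": 0}

```text
time: 6.53
ee_pos: [0.5071, 0.0675, 0.1098]
ee_rot: [0.559, 0.808, 0.106, -0.15]
contact_force: [-0.9, 1.8, 2.8]
finger_gap: 0.0121
grasp_force: 61.0
```

Call:
servo_tool:
  steps:
    - {"claw": 1, "dx": -0.0025, "dy": 0, "dz": 0.006, "ax": 0, "ay": 0, "az": 0}
    - {"claw": 1, "dx": -0.005, "dy": 0, "dz": 0.012, "ax": 0, "ay": 0, "az": 0}
    - {"claw": 1, "dx": -0.005, "dy": 0, "dz": 0.012, "ax": 0, "ay": 0, "az": 0}

```text
time: 6.78
ee_pos: [0.5058, 0.0675, 0.106]
ee_rot: [0.559, 0.808, 0.105, -0.151]
contact_force: [-2.3, 2.2, -1.6]
finger_gap: 0.0127
grasp_force: 60.5
```

Run:
```python
from h import *
o=robot.observe(); print(o["ee_pos"],o["contact_force"],o["moment"])
r=R.from_quat(o["ee_rot"]);print("down/h/u in tool",r.inv().apply([[0,0,-1],[np.cos(PHI),np.sin(PHI),0],[-np.sin(PHI),np.cos(PHI),0]]))
print(r.inv().apply(o["contact_force"]+[0,0,2.5]),r.inv().apply(o["moment"]))
```

```text
[0.50577191 0.067455   0.10603762] [-2.34664872  2.23845492 -1.57928378] [-0.05195487  0.1593624   0.03922223]
down/h/u in tool [[-3.62567948e-01 -1.38543978e-03  9.31956310e-01]
 [-9.31951582e-01 -2.97608706e-03 -3.62570533e-01]
 [-3.27590275e-03  9.99994612e-01  2.12129014e-04]]
[ 3.05836674 -1.4041482   0.19979925] [0.17026687 0.0076979  0.0241661 ]
```

Call:
servo_tool:
  steps:
    - {"claw": 1, "dx": -0.003, "dy": 0, "dz": 0.0075, "ax": 0, "ay": 0, "az": 0}
    - {"claw": 1, "dx": -0.006, "dy": 0, "dz": 0.015, "ax": 0, "ay": 0, "az": 0}
    - {"claw": 1, "dx": -0.009, "dy": 0, "dz": 0.0225, "ax": 0, "ay": 0, "az": 0}
    - {"claw": 1, "dx": -0.012, "dy": 0, "dz": 0.03, "ax": 0, "ay": 0, "az": 0}
    - {"claw": 1, "dx": -0.015, "dy": 0, "dz": 0.0375, "ax": 0, "ay": 0, "az": 0}
    - {"claw": 1, "dx": -0.015, "dy": 0, "dz": 0.0375, "ax": 0, "ay": 0, "az": 0}

```text
time: 7.28
ee_pos: [0.5057, 0.0673, 0.0948]
ee_rot: [0.559, 0.808, 0.105, -0.152]
contact_force: [-2.8, 2.3, -1.6]
finger_gap: 0.0127
grasp_force: 60.4
```

Call:
servo_tool:
  steps:
    - {"claw": 1, "dx": -0.0015, "dy": 0, "dz": 0.0037, "ax": 0, "ay": 0, "az": 0}
    - {"claw": 1, "dx": -0.003, "dy": 0, "dz": 0.0075, "ax": 0, "ay": 0, "az": 0}
    - {"claw": 1, "dx": -0.003, "dy": 0, "dz": 0.0075, "ax": 0, "ay": 0, "az": 0}

```text
time: 7.53
ee_pos: [0.5059, 0.0673, 0.0933]
ee_rot: [0.559, 0.808, 0.105, -0.151]
contact_force: [-3.3, 3.1, 0.1]
finger_gap: 0.0126
grasp_force: 60.6
```

Call:
servo_tool:
  steps:
    - {"claw": 1, "dx": -0.0015, "dy": 0, "dz": 0.0037, "ax": 0, "ay": 0, "az": 0}
    - {"claw": 1, "dx": -0.003, "dy": 0, "dz": 0.0075, "ax": 0, "ay": 0, "az": 0}
    - {"claw": 1, "dx": -0.003, "dy": 0, "dz": 0.0075, "ax": 0, "ay": 0, "az": 0}

```text
time: 7.78
ee_pos: [0.5059, 0.0674, 0.0915]
ee_rot: [0.559, 0.808, 0.105, -0.151]
contact_force: [-4.9, 3.9, 1.0]
finger_gap: 0.0124
grasp_force: 60.6
```

Call:
servo_tool:
  steps:
    - {"claw": 1, "dx": -0.0015, "dy": 0, "dz": 0.0037, "ax": 0, "ay": 0, "az": 0}
    - {"claw": 1, "dx": -0.003, "dy": 0, "dz": 0.0075, "ax": 0, "ay": 0, "az": 0}
    - {"claw": 1, "dx": -0.003, "dy": 0, "dz": 0.0075, "ax": 0, "ay": 0, "az": 0}

```text
time: 8.03
ee_pos: [0.5059, 0.0678, 0.0901]
ee_rot: [0.559, 0.808, 0.106, -0.152]
contact_force: [-5.6, 4.2, 7.1]
finger_gap: 0.0126
grasp_force: 61.4
```

Run:
```python
from fit import *
np.set_printoptions(precision=4,suppress=True)
o=robot.observe(); print(o["ee_pos"],o["contact_force"],o["moment"])
b,xk,yk,zk=key(o,[.0037,.054,20.77,-.0011]); print("bend nominal",b,xk,-zk)
cv2.imwrite("pics/raw6s.png",optics.snapshot("side")[:,:,::-1])
S=optics.calibration("side")
box=(242,262,174,230)
im=cv2.cvtColor(cv2.imread("pics/raw6s.png"),cv2.COLOR_BGR2HSV)
s=cv2.resize(cv2.imread("pics/raw6s.png")[170:240,215:295],None,fx=8,fy=8,interpolation=cv2.INTER_CUBIC)
for z,c in((0.107,(0,0,255)),(.110,(255,0,0))):
    B=np.array([.526,.0125,z]);h=np.array([np.cos(PHI),np.sin(PHI),0]);u=np.array([-h[1],h[0],0])
    for V in verts(B,np.array([0,0,-1.]),u,h):
        q=cv2.convexHull(((proj(S,V)-[215,170]+.5)*8-.5).round().astype(np.int32)); cv2.polylines(s,[q],True,c,1)
cv2.imwrite("pics/v6.png",s)
```

```text
[0.5059 0.0678 0.0901] [-5.5567  4.1826  7.084 ] [0.4768 0.9384 0.0173]
bend nominal [0.5258 0.0117 0.1039] [-0.002   0.0096 -1.    ] [-0.3528  0.9357  0.0097]
```

View pics/v6.png

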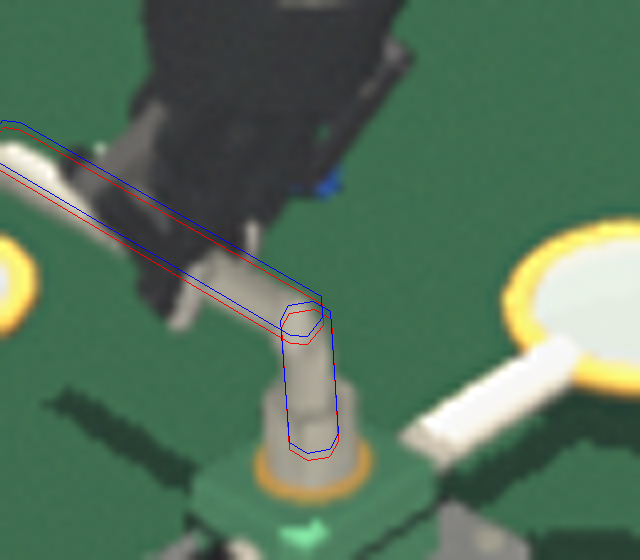

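The fit overlay matches a seated key: the bend is at about (303,320) in the crop, on the 107 mm outline, and the floor contact raised Fz by about 6 N. Releasing.

Call:
servo_tool:
  steps:
    - {"claw": 0.7, "dx": 0, "dy": 0, "dz": 0, "ax": 0, "ay": 0, "az": 0}
    - {"claw": 0.5, "dx": 0, "dy": 0, "dz": 0, "ax": 0, "ay": 0, "az": 0}
    - {"claw": 0.4, "dx": 0, "dy": 0, "dz": 0, "ax": 0, "ay": 0, "az": 0}
    - {"claw": 0.4, "dx": 0, "dy": 0, "dz": 0, "ax": 0, "ay": 0, "az": 0}
    - {"claw": 0.4, "dx": 0, "dy": 0, "dz": 0, "ax": 0, "ay": 0, "az": 0}
    - {"claw": 0.4, "dx": 0, "dy": 0, "dz": -0.1, "ax": 0, "ay": 0, "az": 0}
    - {"claw": 0.4, "dx": 0, "dy": 0, "dz": -0.2, "ax": 0, "ay": 0, "az": 0}
    - {"claw": 0.4, "dx": 0, "dy": 0, "dz": -0.35, "ax": 0, "ay": 0, "az": 0}
    - {"claw": 0.7, "dx": 0, "dy": 0, "dz": -0.4, "ax": 0, "ay": 0, "az": 0}
    - {"claw": 1, "dx": 0, "dy": 0, "dz": -0.4, "ax": 0, "ay": 0, "az": 0}

```text
time: 8.92
ee_pos: [0.5226, 0.0315, 0.1859]
ee_rot: [0.559, 0.809, 0.107, -0.147]
contact_force: [-0.5, -0.8, -0.3]
finger_gap: 0.0278
grasp_force: 0.0
```

Run:
```python
from fit import *
from scipy.optimize import minimize
np.set_printoptions(precision=4,suppress=True)
o=robot.observe(); print(o["ee_pos"],o["contact_force"])
im=optics.snapshot("side")[:,:,::-1]; cv2.imwrite("pics/raw7s.png",im)
S=optics.calibration("side")
s=cv2.resize(im[150:240,205:295],None,fx=6,fy=6,interpolation=cv2.INTER_CUBIC)
for dr,c in((0,(0,0,255)),(6,(255,0,0))):
    a=np.deg2rad(dr); B=np.array([.526,.0125,.107]);h=np.array([np.cos(PHI),np.sin(PHI),0]);u=np.array([-h[1],h[0],0]);k=np.array([0,0,1.])
    for V in verts(B,-k*np.cos(a)+h*0+(-h)*-np.sin(a)*-1,u,h*np.cos(a)+k*np.sin(a)):
        q=cv2.convexHull(((proj(S,V)-[205,150]+.5)*6-.5).round().astype(np.int32)); cv2.polylines(s,[q],True,c,1)
cv2.imwrite("pics/v7.png",s)
h=np.array([np.cos(PHI),np.sin(PHI),0]);u=np.array([-h[1],h[0],0]);m=np.array([.526,.0125,0])
for z in(.16,.08): cmd(m-.138*h-.045*u+[0,0,z],Rt(0))
```

```text
[0.5226 0.0315 0.1859] [-0.4513 -0.7919 -0.2861]
{'dx': np.float64(0.4056), 'dy': np.float64(-0.1882), 'dz': np.float64(0.2579), 'ax': np.float64(0.0036), 'ay': np.float64(-0.2339), 'az': np.float64(0.0018)}
{'dx': np.float64(0.2906), 'dy': np.float64(-0.1901), 'dz': np.float64(0.5565), 'ax': np.float64(0.0036), 'ay': np.float64(-0.2339), 'az': np.float64(0.0018)}
```

View pics/v7.png

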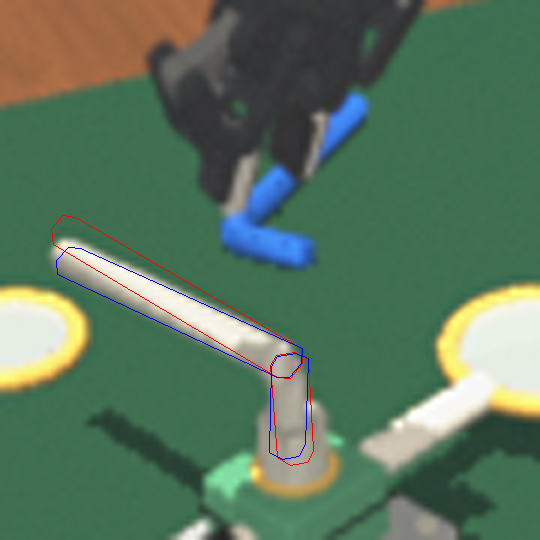

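The key stands seated with the lever drooping about 5° (far end at about (65,252)), inside the allowed range. Moving closed fingers to the lever's anticlockwise side.

Call:
servo_tool:
  steps:
    - {"claw": 1, "dx": 0.1, "dy": -0.05, "dz": 0.06, "ax": 0, "ay": -0.06, "az": 0}
    - {"claw": 1, "dx": 0.2, "dy": -0.1, "dz": 0.12, "ax": 0, "ay": -0.12, "az": 0}
    - {"claw": 1, "dx": 0.3, "dy": -0.15, "dz": 0.2, "ax": 0, "ay": -0.18, "az": 0}
    - {"claw": 1, "dx": 0.405, "dy": -0.188, "dz": 0.258, "ax": 0.003, "ay": -0.234, "az": 0.002}
    - {"claw": 1, "dx": 0.405, "dy": -0.188, "dz": 0.258, "ax": 0.003, "ay": -0.234, "az": 0.002}
    - {"claw": 1, "dx": 0.34, "dy": -0.189, "dz": 0.4, "ax": 0.003, "ay": -0.234, "az": 0.002}
    - {"claw": 1, "dx": 0.29, "dy": -0.19, "dz": 0.56, "ax": 0.003, "ay": -0.234, "az": 0.002}
    - {"claw": 1, "dx": 0.29, "dy": -0.19, "dz": 0.56, "ax": 0.003, "ay": -0.234, "az": 0.002}
    - {"claw": 1, "dx": 0.29, "dy": -0.19, "dz": 0.56, "ax": 0.003, "ay": -0.234, "az": 0.002}

```text
time: 9.72
ee_pos: [0.4296, 0.1268, 0.0758]
ee_rot: [0.569, 0.822, -0.004, -0.005]
contact_force: [0.5, -0.1, -0.1]
finger_gap: 0.0002
grasp_force: 0.0
```

```bash
cat > st.py <<'E'
from h import *
np.set_printoptions(precision=4,suppress=True)
o=robot.observe(); r=R.from_quat(o["ee_rot"]); d=o["ee_pos"]-[.526,.0125,0]
print(o["time"],o["ee_pos"],"F tool",r.inv().apply(o["contact_force"]),"Fw",o["contact_force"])
x=r.as_matrix()[:,0];y=r.as_matrix()[:,1]
print("tool x heading",np.rad2deg(np.arctan2(x[1],x[0])),"socket->tcp along x,y",d@x,d@y, "gap",o["finger_gap"],"z",r.as_matrix()[:,2])
E
python3 st.py
```

```text
9.7167 [0.4296 0.1268 0.0758] F tool [-0.2729  0.4224  0.0774] Fw [ 0.4904 -0.1069 -0.0838]
tool x heading 110.59382219775756 socket->tcp along x,y 0.14124615003997712 -0.0510015877123797 gap 0.00016065265773242295 z [-0.0131 -0.0001 -0.9999]
```

Call:
servo_tool:
  steps:
    - {"claw": 1, "dx": -0.016, "dy": 0.025, "dz": -0.008, "ax": 0, "ay": 0, "az": 0}
    - {"claw": 1, "dx": -0.016, "dy": 0.05, "dz": -0.008, "ax": 0, "ay": 0, "az": 0}
    - {"claw": 1, "dx": -0.016, "dy": 0.075, "dz": -0.008, "ax": 0, "ay": 0, "az": 0}
    - {"claw": 1, "dx": -0.016, "dy": 0.085, "dz": -0.008, "ax": 0, "ay": 0, "az": 0}
    - {"claw": 1, "dx": -0.016, "dy": 0.095, "dz": -0.008, "ax": 0, "ay": 0, "az": 0}
    - {"claw": 1, "dx": -0.016, "dy": 0.095, "dz": -0.008, "ax": 0, "ay": 0, "az": 0}

```text
time: 10.22
ee_pos: [0.4582, 0.1318, 0.0811]
ee_rot: [0.57, 0.822, 0.0, -0.001]
contact_force: [-0.0, -0.1, 0.7]
finger_gap: -0.0
grasp_force: 0.0
```

```bash
python3 st.py
```

```text
10.2167 [0.4582 0.1318 0.0811] F tool [-0.102  -0.0814 -0.6782] Fw [-0.0395 -0.1253  0.678 ]
tool x heading 110.50223877802621 socket->tcp along x,y 0.135638666237223 -0.02178199271638291 gap -3.141693468366995e-05 z [-0.0015  0.0019 -1.    ]
```

Call:
servo_tool:
  steps:
    - {"claw": 1, "dx": 0.008, "dy": 0, "dz": 0.024, "ax": 0, "ay": 0, "az": 0}
    - {"claw": 1, "dx": 0.008, "dy": 0.008, "dz": 0.024, "ax": 0, "ay": 0, "az": 0}
    - {"claw": 1, "dx": 0.008, "dy": 0.014, "dz": 0.024, "ax": 0, "ay": 0, "az": 0}
    - {"claw": 1, "dx": 0.008, "dy": 0.02, "dz": 0.024, "ax": 0, "ay": 0, "az": 0}
    - {"claw": 1, "dx": 0.008, "dy": 0.026, "dz": 0.024, "ax": 0, "ay": 0, "az": 0}
    - {"claw": 1, "dx": 0.008, "dy": 0.032, "dz": 0.024, "ax": 0, "ay": 0, "az": 0}

```text
time: 10.72
ee_pos: [0.4629, 0.1364, 0.074]
ee_rot: [0.57, 0.822, -0.001, -0.003]
contact_force: [-2.2, 0.2, -0.5]
finger_gap: -0.0002
grasp_force: 0.9
```

```bash
python3 st.py
```

```text
10.7167 [0.4629 0.1364 0.074 ] F tool [ 0.9334 -2.0456  0.53  ] Fw [-2.2458  0.1575 -0.5176]
tool x heading 110.5287672179022 socket->tcp along x,y 0.13842007739146733 -0.015954836908900955 gap -0.00019087446320428897 z [-0.0054  0.0013 -1.    ]
```

```bash
cat > arc.py <<'E'
import sys
from h import *
o=robot.observe(); r=R.from_quat(o["ee_rot"]); c=r.inv().apply(np.array([.526,.0125,o["ee_pos"][2]])-o["ee_pos"])[:2]
for a in np.arange(1,int(sys.argv[2])+1)*float(sys.argv[1]):
    n=c+np.array([[np.cos(a),-np.sin(a)],[np.sin(a),np.cos(a)]])@-c
    print('{"claw":1,"dx":%.4f,"dy":%.4f,"dz":0,"ax":0,"ay":0,"az":%.4f},'%(*(n/.25),a/(np.pi/2)))
E
python3 arc.py .02 20
```

```text
{"claw":1,"dx":0.0011,"dy":0.0111,"dz":0,"ax":0,"ay":0,"az":0.0127},
{"claw":1,"dx":0.0021,"dy":0.0222,"dz":0,"ax":0,"ay":0,"az":0.0255},
{"claw":1,"dx":0.0028,"dy":0.0333,"dz":0,"ax":0,"ay":0,"az":0.0382},
{"claw":1,"dx":0.0032,"dy":0.0444,"dz":0,"ax":0,"ay":0,"az":0.0509},
{"claw":1,"dx":0.0035,"dy":0.0555,"dz":0,"ax":0,"ay":0,"az":0.0637},
{"claw":1,"dx":0.0035,"dy":0.0666,"dz":0,"ax":0,"ay":0,"az":0.0764},
{"claw":1,"dx":0.0033,"dy":0.0777,"dz":0,"ax":0,"ay":0,"az":0.0891},
{"claw":1,"dx":0.0029,"dy":0.0889,"dz":0,"ax":0,"ay":0,"az":0.1019},
{"claw":1,"dx":0.0023,"dy":0.1000,"dz":0,"ax":0,"ay":0,"az":0.1146},
{"claw":1,"dx":0.0014,"dy":0.1111,"dz":0,"ax":0,"ay":0,"az":0.1273},
{"claw":1,"dx":0.0003,"dy":0.1221,"dz":0,"ax":0,"ay":0,"az":0.1401},
{"claw":1,"dx":-0.0010,"dy":0.1332,"dz":0,"ax":0,"ay":0,"az":0.1528},
{"claw":1,"dx":-0.0025,"dy":0.1442,"dz":0,"ax":0,"ay":0,"az":0.1655},
{"claw":1,"dx":-0.0043,"dy":0.1552,"dz":0,"ax":0,"ay":0,"az":0.1783},
{"claw":1,"dx":-0.0062,"dy":0.1661,"dz":0,"ax":0,"ay":0,"az":0.1910},
{"claw":1,"dx":-0.0084,"dy":0.1770,"dz":0,"ax":0,"ay":0,"az":0.2037},
{"claw":1,"dx":-0.0108,"dy":0.1879,"dz":0,"ax":0,"ay":0,"az":0.2165},
{"claw":1,"dx":-0.0134,"dy":0.1987,"dz":0,"ax":0,"ay":0,"az":0.2292},
{"claw":1,"dx":-0.0163,"dy":0.2095,"dz":0,"ax":0,"ay":0,"az":0.2419},
{"claw":1,"dx":-0.0193,"dy":0.2202,"dz":0,"ax":0,"ay":0,"az":0.2546},
```

First 0.1 rad, to see the force.

Call:
servo_tool:
  steps:
    - {"claw": 1, "dx": 0.001, "dy": 0.011, "dz": 0, "ax": 0, "ay": 0, "az": 0.013}
    - {"claw": 1, "dx": 0.002, "dy": 0.022, "dz": 0, "ax": 0, "ay": 0, "az": 0.025}
    - {"claw": 1, "dx": 0.003, "dy": 0.033, "dz": 0, "ax": 0, "ay": 0, "az": 0.038}
    - {"claw": 1, "dx": 0.003, "dy": 0.044, "dz": 0, "ax": 0, "ay": 0, "az": 0.051}
    - {"claw": 1, "dx": 0.0035, "dy": 0.0555, "dz": 0, "ax": 0, "ay": 0, "az": 0.064}

```text
time: 11.13
ee_pos: [0.4734, 0.1418, 0.0736]
ee_rot: [0.611, 0.791, -0.003, -0.004]
contact_force: [-6.4, 0.6, 1.5]
finger_gap: 0.0002
grasp_force: 3.5
```

```bash
python3 st.py; python3 arc.py .02 17
```

```text
11.1333 [0.4734 0.1418 0.0736] F tool [ 2.1935 -6.0588 -1.4629] Fw [-6.4022  0.5894  1.5251]
tool x heading 104.64552526605888 socket->tcp along x,y 0.13859633797537654 -0.018831552535942094 gap 0.00018761246382457638 z [-0.0096  0.0006 -1.    ]
{"claw":1,"dx":0.0013,"dy":0.0111,"dz":0,"ax":0,"ay":0,"az":0.0127},
{"claw":1,"dx":0.0025,"dy":0.0222,"dz":0,"ax":0,"ay":0,"az":0.0255},
{"claw":1,"dx":0.0034,"dy":0.0333,"dz":0,"ax":0,"ay":0,"az":0.0382},
{"claw":1,"dx":0.0040,"dy":0.0445,"dz":0,"ax":0,"ay":0,"az":0.0509},
{"claw":1,"dx":0.0045,"dy":0.0556,"dz":0,"ax":0,"ay":0,"az":0.0637},
{"claw":1,"dx":0.0047,"dy":0.0668,"dz":0,"ax":0,"ay":0,"az":0.0764},
{"claw":1,"dx":0.0047,"dy":0.0779,"dz":0,"ax":0,"ay":0,"az":0.0891},
{"claw":1,"dx":0.0045,"dy":0.0891,"dz":0,"ax":0,"ay":0,"az":0.1019},
{"claw":1,"dx":0.0041,"dy":0.1003,"dz":0,"ax":0,"ay":0,"az":0.1146},
{"claw":1,"dx":0.0034,"dy":0.1114,"dz":0,"ax":0,"ay":0,"az":0.1273},
{"claw":1,"dx":0.0025,"dy":0.1225,"dz":0,"ax":0,"ay":0,"az":0.1401},
{"claw":1,"dx":0.0014,"dy":0.1337,"dz":0,"ax":0,"ay":0,"az":0.1528},
{"claw":1,"dx":0.0001,"dy":0.1447,"dz":0,"ax":0,"ay":0,"az":0.1655},
{"claw":1,"dx":-0.0015,"dy":0.1558,"dz":0,"ax":0,"ay":0,"az":0.1783},
{"claw":1,"dx":-0.0033,"dy":0.1668,"dz":0,"ax":0,"ay":0,"az":0.1910},
{"claw":1,"dx":-0.0053,"dy":0.1778,"dz":0,"ax":0,"ay":0,"az":0.2037},
{"claw":1,"dx":-0.0075,"dy":0.1887,"dz":0,"ax":0,"ay":0,"az":0.2165},
```

Call:
servo_tool:
  steps:
    - {"claw": 1, "dx": 0.001, "dy": 0.011, "dz": 0, "ax": 0, "ay": 0, "az": 0.013}
    - {"claw": 1, "dx": 0.002, "dy": 0.022, "dz": 0, "ax": 0, "ay": 0, "az": 0.025}
    - {"claw": 1, "dx": 0.003, "dy": 0.033, "dz": 0, "ax": 0, "ay": 0, "az": 0.038}
    - {"claw": 1, "dx": 0.004, "dy": 0.0445, "dz": 0, "ax": 0, "ay": 0, "az": 0.051}
    - {"claw": 1, "dx": 0.004, "dy": 0.0555, "dz": 0, "ax": 0, "ay": 0, "az": 0.064}
    - {"claw": 1, "dx": 0.004, "dy": 0.067, "dz": 0, "ax": 0, "ay": 0, "az": 0.076}
    - {"claw": 1, "dx": 0.004, "dy": 0.078, "dz": 0, "ax": 0, "ay": 0, "az": 0.089}
    - {"claw": 1, "dx": 0.004, "dy": 0.089, "dz": 0, "ax": 0, "ay": 0, "az": 0.102}
    - {"claw": 1, "dx": 0.004, "dy": 0.1, "dz": 0, "ax": 0, "ay": 0, "az": 0.115}
    - {"claw": 1, "dx": 0.003, "dy": 0.111, "dz": 0, "ax": 0, "ay": 0, "az": 0.127}
    - {"claw": 1, "dx": 0.002, "dy": 0.1225, "dz": 0, "ax": 0, "ay": 0, "az": 0.14}
    - {"claw": 1, "dx": 0.001, "dy": 0.1335, "dz": 0, "ax": 0, "ay": 0, "az": 0.153}
    - {"claw": 1, "dx": 0, "dy": 0.1445, "dz": 0, "ax": 0, "ay": 0, "az": 0.166}
    - {"claw": 1, "dx": -0.002, "dy": 0.156, "dz": 0, "ax": 0, "ay": 0, "az": 0.178}
    - {"claw": 1, "dx": -0.004, "dy": 0.167, "dz": 0, "ax": 0, "ay": 0, "az": 0.191}

```text
time: 12.38
ee_pos: [0.514, 0.1516, 0.0733]
ee_rot: [0.723, 0.691, -0.003, -0.004]
contact_force: [-7.3, 0.4, 1.3]
finger_gap: -0.0001
grasp_force: 3.6
```

```bash
python3 st.py; python3 arc.py .02 8
```

```text
12.3833 [0.514  0.1516 0.0733] F tool [ 0.0731 -7.3316 -1.2637] Fw [-7.3084  0.3976  1.3353]
tool x heading 87.45455989314755 socket->tcp along x,y 0.13847374521584216 -0.018842918727964283 gap -0.00010528338992362193 z [-0.0097  0.0008 -1.    ]
{"claw":1,"dx":0.0013,"dy":0.0111,"dz":0,"ax":0,"ay":0,"az":0.0127},
{"claw":1,"dx":0.0025,"dy":0.0222,"dz":0,"ax":0,"ay":0,"az":0.0255},
{"claw":1,"dx":0.0034,"dy":0.0333,"dz":0,"ax":0,"ay":0,"az":0.0382},
{"claw":1,"dx":0.0040,"dy":0.0445,"dz":0,"ax":0,"ay":0,"az":0.0509},
{"claw":1,"dx":0.0045,"dy":0.0556,"dz":0,"ax":0,"ay":0,"az":0.0637},
{"claw":1,"dx":0.0047,"dy":0.0668,"dz":0,"ax":0,"ay":0,"az":0.0764},
{"claw":1,"dx":0.0047,"dy":0.0780,"dz":0,"ax":0,"ay":0,"az":0.0891},
{"claw":1,"dx":0.0045,"dy":0.0892,"dz":0,"ax":0,"ay":0,"az":0.1019},
```

Call:
servo_tool:
  steps:
    - {"claw": 1, "dx": 0.001, "dy": 0.011, "dz": 0, "ax": 0, "ay": 0, "az": 0.013}
    - {"claw": 1, "dx": 0.002, "dy": 0.022, "dz": 0, "ax": 0, "ay": 0, "az": 0.025}
    - {"claw": 1, "dx": 0.003, "dy": 0.033, "dz": 0, "ax": 0, "ay": 0, "az": 0.038}
    - {"claw": 1, "dx": 0.004, "dy": 0.0445, "dz": 0, "ax": 0, "ay": 0, "az": 0.051}
    - {"claw": 1, "dx": 0.004, "dy": 0.0555, "dz": 0, "ax": 0, "ay": 0, "az": 0.064}
    - {"claw": 1, "dx": 0.004, "dy": 0.067, "dz": 0, "ax": 0, "ay": 0, "az": 0.076}

```text
time: 12.88
ee_pos: [0.5309, 0.152, 0.0732]
ee_rot: [0.763, 0.647, -0.003, -0.004]
contact_force: [-6.6, 1.1, 2.0]
finger_gap: 0.0
grasp_force: 3.6
```

```bash
python3 st.py; python3 arc.py .01 8
```

```text
12.8833 [0.5309 0.152  0.0732] F tool [ 0.0388 -6.7397 -1.9712] Fw [-6.6237  1.1357  2.0367]
tool x heading 80.611893176603 socket->tcp along x,y 0.13841892666307107 -0.018666825599414884 gap 2.261337658438425e-06 z [-0.0097  0.001  -1.    ]
{"claw":1,"dx":0.0007,"dy":0.0055,"dz":0,"ax":0,"ay":0,"az":0.0064},
{"claw":1,"dx":0.0013,"dy":0.0111,"dz":0,"ax":0,"ay":0,"az":0.0127},
{"claw":1,"dx":0.0019,"dy":0.0166,"dz":0,"ax":0,"ay":0,"az":0.0191},
{"claw":1,"dx":0.0024,"dy":0.0222,"dz":0,"ax":0,"ay":0,"az":0.0255},
{"claw":1,"dx":0.0029,"dy":0.0278,"dz":0,"ax":0,"ay":0,"az":0.0318},
{"claw":1,"dx":0.0033,"dy":0.0333,"dz":0,"ax":0,"ay":0,"az":0.0382},
{"claw":1,"dx":0.0037,"dy":0.0389,"dz":0,"ax":0,"ay":0,"az":0.0446},
{"claw":1,"dx":0.0040,"dy":0.0445,"dz":0,"ax":0,"ay":0,"az":0.0509},
```

Call:
servo_tool:
  steps:
    - {"claw": 1, "dx": 0.0007, "dy": 0.0055, "dz": 0, "ax": 0, "ay": 0, "az": 0.0065}
    - {"claw": 1, "dx": 0.0013, "dy": 0.011, "dz": 0, "ax": 0, "ay": 0, "az": 0.013}
    - {"claw": 1, "dx": 0.002, "dy": 0.0165, "dz": 0, "ax": 0, "ay": 0, "az": 0.019}
    - {"claw": 1, "dx": 0.0025, "dy": 0.022, "dz": 0, "ax": 0, "ay": 0, "az": 0.0255}
    - {"claw": 1, "dx": 0.003, "dy": 0.028, "dz": 0, "ax": 0, "ay": 0, "az": 0.032}

```text
time: 13.3
ee_pos: [0.538, 0.1516, 0.0732]
ee_rot: [0.778, 0.628, -0.003, -0.003]
contact_force: [-6.2, 1.2, 1.4]
finger_gap: -0.0
grasp_force: 3.4
```

```bash
python3 st.py
```

```text
13.3 [0.538  0.1516 0.0732] F tool [-0.1322 -6.3727 -1.3847] Fw [-6.2424  1.2204  1.4452]
tool x heading 77.76061214942452 socket->tcp along x,y 0.13841233025538402 -0.018499141450228202 gap -3.639670570622198e-05 z [-0.0095  0.001  -1.    ]
```

Same again (joint about 0.52 now).

Call:
servo_tool:
  steps:
    - {"claw": 1, "dx": 0.0007, "dy": 0.0055, "dz": 0, "ax": 0, "ay": 0, "az": 0.0065}
    - {"claw": 1, "dx": 0.0013, "dy": 0.011, "dz": 0, "ax": 0, "ay": 0, "az": 0.013}
    - {"claw": 1, "dx": 0.002, "dy": 0.0165, "dz": 0, "ax": 0, "ay": 0, "az": 0.019}
    - {"claw": 1, "dx": 0.0023, "dy": 0.0195, "dz": 0, "ax": 0, "ay": 0, "az": 0.0225}

```text
time: 13.63
ee_pos: [0.543, 0.1511, 0.0732]
ee_rot: [0.789, 0.614, -0.003, -0.003]
contact_force: [-6.3, 0.7, 0.7]
finger_gap: 0.0
grasp_force: 3.4
```

```bash
python3 st.py
```

```text
13.6333 [0.543  0.1511 0.0732] F tool [-0.8706 -6.278  -0.6612] Fw [-6.2926  0.7024  0.7203]
tool x heading 75.73757787224727 socket->tcp along x,y 0.1383725548223158 -0.018338290732688913 gap 4.6195246607501185e-05 z [-0.0093  0.0009 -1.    ]
```

Call:
servo_tool:
  steps:
    - {"claw": 1, "dx": 0.0007, "dy": 0.0055, "dz": 0, "ax": 0, "ay": 0, "az": 0.0065}
    - {"claw": 1, "dx": 0.0013, "dy": 0.011, "dz": 0, "ax": 0, "ay": 0, "az": 0.013}
    - {"claw": 1, "dx": 0.0016, "dy": 0.014, "dz": 0, "ax": 0, "ay": 0, "az": 0.016}

```text
time: 13.88
ee_pos: [0.5465, 0.1506, 0.0732]
ee_rot: [0.797, 0.604, -0.003, -0.003]
contact_force: [-6.9, 1.9, 1.8]
finger_gap: -0.0002
grasp_force: 3.4
```

```bash
python3 st.py
```

```text
13.8833 [0.5465 0.1506 0.0732] F tool [-0.0104 -7.2064 -1.7606] Fw [-6.9235  1.9389  1.827 ]
tool x heading 74.29664472335163 socket->tcp along x,y 0.13838415170309776 -0.018346962006570686 gap -0.00023366163136105466 z [-0.0093  0.0009 -1.    ]
```

Call:
servo_tool:
  steps:
    - {"claw": 1, "dx": 0.0007, "dy": 0.0055, "dz": 0, "ax": 0, "ay": 0, "az": 0.0065}
    - {"claw": 1, "dx": 0.0013, "dy": 0.011, "dz": 0, "ax": 0, "ay": 0, "az": 0.013}
    - {"claw": 1, "dx": 0.0016, "dy": 0.014, "dz": 0, "ax": 0, "ay": 0, "az": 0.016}

```text
time: 14.13
ee_pos: [0.5498, 0.1501, 0.0731]
ee_rot: [0.805, 0.594, -0.004, -0.003]
contact_force: [-8.0, 1.5, 1.6]
finger_gap: 0.0002
grasp_force: 3.6
```

```bash
python3 st.py
```

```text
14.1333 [0.5498 0.1501 0.0731] F tool [-0.958  -8.0473 -1.505 ] Fw [-7.9574  1.455   1.5825]
tool x heading 72.85814437036107 socket->tcp along x,y 0.13835289675904472 -0.018477720283594054 gap 0.00022801375879535928 z [-0.0096  0.0009 -1.    ]
```

Call:
servo_tool:
  steps:
    - {"claw": 1, "dx": 0.0004, "dy": 0.004, "dz": 0, "ax": 0, "ay": 0, "az": 0.0045}
    - {"claw": 1, "dx": 0.0008, "dy": 0.008, "dz": 0, "ax": 0, "ay": 0, "az": 0.009}
    - {"claw": 1, "dx": 0.0008, "dy": 0.008, "dz": 0, "ax": 0, "ay": 0, "az": 0.009}

```text
time: 14.38
ee_pos: [0.5513, 0.1499, 0.073]
ee_rot: [0.809, 0.588, -0.004, -0.004]
contact_force: [-8.1, 1.0, 1.7]
finger_gap: -0.0001
grasp_force: 3.9
```

```bash
python3 st.py
```

```text
14.3833 [0.5513 0.1499 0.073 ] F tool [-1.5359 -8.0627 -1.598 ] Fw [-8.1263  1.0222  1.6844]
tool x heading 72.0474804567853 socket->tcp along x,y 0.13833322732054698 -0.018992675085888013 gap -5.9464358256361025e-05 z [-0.0105  0.0012 -0.9999]
```

Call:
servo_tool:
  steps:
    - {"claw": 1, "dx": 0.0004, "dy": 0.004, "dz": 0, "ax": 0, "ay": 0, "az": 0.0025}
    - {"claw": 1, "dx": 0.0008, "dy": 0.008, "dz": 0, "ax": 0, "ay": 0, "az": 0.005}
    - {"claw": 1, "dx": 0.0008, "dy": 0.008, "dz": 0, "ax": 0, "ay": 0, "az": 0.005}
    - {"claw": 1, "dx": 0.0008, "dy": 0.008, "dz": 0, "ax": 0, "ay": 0, "az": 0.005}

```text
time: 14.72
ee_pos: [0.5527, 0.1496, 0.0729]
ee_rot: [0.811, 0.585, -0.004, -0.004]
contact_force: [-8.3, 3.1, 1.9]
finger_gap: 0.0001
grasp_force: 4.4
```

```bash
python3 st.py
```

```text
14.7167 [0.5527 0.1496 0.0729] F tool [ 0.3451 -8.8817 -1.8437] Fw [-8.2977  3.1264  1.9434]
tool x heading 71.6141365201526 socket->tcp along x,y 0.13833114880470818 -0.01875283638173273 gap 9.892689384480717e-05 z [-0.0115  0.0014 -0.9999]
```

Call:
servo_tool:
  steps:
    - {"claw": 1, "dx": 0.0004, "dy": 0.005, "dz": 0, "ax": 0, "ay": 0, "az": 0.0015}
    - {"claw": 1, "dx": 0.0008, "dy": 0.01, "dz": 0, "ax": 0, "ay": 0, "az": 0.003}
    - {"claw": 1, "dx": 0.0008, "dy": 0.01, "dz": 0, "ax": 0, "ay": 0, "az": 0.003}
    - {"claw": 1, "dx": 0.0008, "dy": 0.01, "dz": 0, "ax": 0, "ay": 0, "az": 0.003}

```text
time: 15.05
ee_pos: [0.5545, 0.1491, 0.0727]
ee_rot: [0.812, 0.583, -0.005, -0.004]
contact_force: [-9.8, 3.0, 2.7]
finger_gap: 0.0001
grasp_force: 4.9
```

```bash
python3 st.py
```

```text
15.05 [0.5545 0.1491 0.0727] F tool [ -0.3241 -10.2222  -2.5537] Fw [-9.7551  2.9599  2.6825]
tool x heading 71.33755656370676 socket->tcp along x,y 0.1383698764788764 -0.017671178015922356 gap 7.005638567268045e-05 z [-0.0127  0.0016 -0.9999]
```

Call:
servo_tool:
  steps:
    - {"claw": 1, "dx": 0.0004, "dy": 0.006, "dz": 0, "ax": 0, "ay": 0, "az": 0.0015}
    - {"claw": 1, "dx": 0.0008, "dy": 0.012, "dz": 0, "ax": 0, "ay": 0, "az": 0.003}
    - {"claw": 1, "dx": 0.0008, "dy": 0.016, "dz": 0, "ax": 0, "ay": 0, "az": 0.003}
    - {"claw": 1, "dx": 0.0008, "dy": 0.016, "dz": 0, "ax": 0, "ay": 0, "az": 0.003}
    - {"claw": 1, "dx": 0.0008, "dy": 0.016, "dz": 0, "ax": 0, "ay": 0, "az": 0.003}

```text
time: 15.47
ee_pos: [0.5572, 0.1483, 0.0725]
ee_rot: [0.814, 0.581, -0.005, -0.005]
contact_force: [-11.6, 4.0, 1.6]
finger_gap: -0.0003
grasp_force: 5.9
```

```bash
python3 st.py; python3 -c "
from h import *
import cv2
s=optics.snapshot('side')[:,:,::-1];cv2.imwrite('pics/raw8s.png',s)
cv2.imwrite('pics/v8.png',cv2.resize(s[130:250,190:310],None,fx=5,fy=5,interpolation=cv2.INTER_CUBIC))"
```

```text
15.4667 [0.5572 0.1483 0.0725] F tool [ -0.0133 -12.2654  -1.4343] Fw [-11.5833   3.965    1.6129]
tool x heading 71.06382389973948 socket->tcp along x,y 0.13839766868881503 -0.01561039093567393 gap -0.00031198703338093425 z [-0.0147  0.0019 -0.9999]
```

View pics/v8.png

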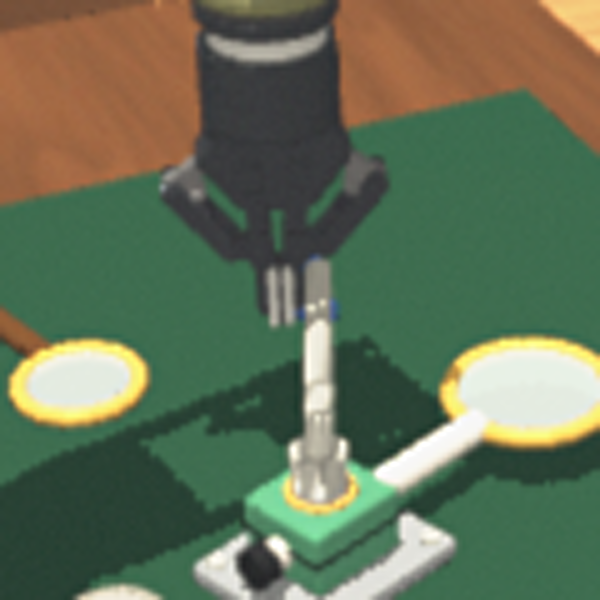

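The picture shows the closed fingers at about (285,300) pushing the lever near its far end (318,265). The key is still seated in the head at (318,470). The force keeps rising against the stop.

Call:
servo_tool:
  steps:
    - {"claw": 1, "dx": 0.0004, "dy": 0.006, "dz": 0, "ax": 0, "ay": 0, "az": 0.0015}
    - {"claw": 1, "dx": 0.0008, "dy": 0.012, "dz": 0, "ax": 0, "ay": 0, "az": 0.003}
    - {"claw": 1, "dx": 0.0008, "dy": 0.018, "dz": 0, "ax": 0, "ay": 0, "az": 0.003}
    - {"claw": 1, "dx": 0.0008, "dy": 0.024, "dz": 0, "ax": 0, "ay": 0, "az": 0.003}
    - {"claw": 1, "dx": 0.0008, "dy": 0.024, "dz": 0, "ax": 0, "ay": 0, "az": 0.003}
    - {"claw": 1, "dx": 0.0008, "dy": 0.024, "dz": 0, "ax": 0, "ay": 0, "az": 0.003}

```text
time: 16.02
ee_pos: [0.5614, 0.147, 0.0721]
ee_rot: [0.815, 0.579, -0.006, -0.006]
contact_force: [-13.8, 5.3, 2.7]
finger_gap: 0.0002
grasp_force: 7.4
```

```bash
python3 st.py
```

```text
16.0167 [0.5614 0.147  0.0721] F tool [  0.4453 -14.8028  -2.4779] Fw [-13.7848   5.2874   2.7358]
tool x heading 70.78001407278819 socket->tcp along x,y 0.13837597287868317 -0.01213953104031866 gap 0.00017616985094442522 z [-0.0177  0.0025 -0.9998]
```

Call:
servo_tool:
  steps:
    - {"claw": 1, "dx": 0.0004, "dy": 0.006, "dz": 0, "ax": 0, "ay": 0, "az": 0.001}
    - {"claw": 1, "dx": 0.0008, "dy": 0.012, "dz": 0, "ax": 0, "ay": 0, "az": 0.002}
    - {"claw": 1, "dx": 0.0008, "dy": 0.018, "dz": 0, "ax": 0, "ay": 0, "az": 0.002}
    - {"claw": 1, "dx": 0.0008, "dy": 0.02, "dz": 0, "ax": 0, "ay": 0, "az": 0.002}
    - {"claw": 1, "dx": 0.0008, "dy": 0.02, "dz": 0, "ax": 0, "ay": 0, "az": 0.002}
    - {"claw": 1, "dx": 0.0008, "dy": 0.02, "dz": 0, "ax": 0, "ay": 0, "az": 0.002}

```text
time: 16.52
ee_pos: [0.5646, 0.1459, 0.0717]
ee_rot: [0.816, 0.578, -0.008, -0.007]
contact_force: [-16.2, 6.9, 3.8]
finger_gap: -0.0002
grasp_force: 8.7
```

```bash
python3 st.py
```

```text
16.5167 [0.5646 0.1459 0.0717] F tool [  1.0959 -17.6875  -3.3996] Fw [-16.2445   6.9002   3.7563]
tool x heading 70.59653319932684 socket->tcp along x,y 0.13832497764201837 -0.009402696478768345 gap -0.00023173651736075509 z [-0.0207  0.0029 -0.9998]
```

About 17.5 N reached at the stop (about 2.4 N m). Backing off slowly, then up.

Call:
servo_tool:
  steps:
    - {"claw": 1, "dx": 0, "dy": -0.015, "dz": 0, "ax": 0, "ay": 0, "az": 0}
    - {"claw": 1, "dx": 0, "dy": -0.03, "dz": 0, "ax": 0, "ay": 0, "az": 0}
    - {"claw": 1, "dx": 0, "dy": -0.045, "dz": 0, "ax": 0, "ay": 0, "az": 0}
    - {"claw": 1, "dx": 0, "dy": -0.06, "dz": 0, "ax": 0, "ay": 0, "az": 0}
    - {"claw": 1, "dx": 0, "dy": -0.075, "dz": 0, "ax": 0, "ay": 0, "az": 0}
    - {"claw": 1, "dx": 0, "dy": -0.09, "dz": 0, "ax": 0, "ay": 0, "az": 0}
    - {"claw": 1, "dx": 0, "dy": -0.12, "dz": 0, "ax": 0, "ay": 0, "az": 0}
    - {"claw": 1, "dx": 0, "dy": -0.16, "dz": 0, "ax": 0, "ay": 0, "az": 0}
    - {"claw": 1, "dx": 0, "dy": -0.24, "dz": 0, "ax": 0, "ay": 0, "az": 0}
    - {"claw": 1, "dx": 0, "dy": -0.32, "dz": 0, "ax": 0, "ay": 0, "az": 0}
    - {"claw": 1, "dx": 0, "dy": -0.32, "dz": -0.15, "ax": 0, "ay": 0, "az": 0}
    - {"claw": 1, "dx": 0, "dy": -0.32, "dz": -0.3, "ax": 0, "ay": 0, "az": 0}
    - {"claw": 1, "dx": 0, "dy": -0.32, "dz": -0.5, "ax": 0, "ay": 0, "az": 0}
    - {"claw": 1, "dx": 0, "dy": -0.32, "dz": -0.5, "ax": 0, "ay": 0, "az": 0}

```text
time: 17.68
ee_pos: [0.5032, 0.1724, 0.2064]
ee_rot: [0.816, 0.579, 0.006, 0.001]
contact_force: [1.8, -0.4, 0.1]
finger_gap: 0.0002
grasp_force: 0.0
```

Run:
```python
from fit import *
from scipy.optimize import minimize
np.set_printoptions(precision=4,suppress=True)
o=robot.observe(); print(o["time"],o["ee_pos"],o["contact_force"])
s=optics.snapshot('side')[:,:,::-1];t=optics.snapshot('top')[:,:,::-1]; T=optics.calibration("top");S=optics.calibration("side")
cv2.imwrite('pics/raw9s.png',s);cv2.imwrite('pics/raw9t.png',t)
a=cv2.resize(s[150:240,205:285],None,fx=5,fy=5,interpolation=cv2.INTER_CUBIC);b=cv2.resize(t[150:240,210:290],None,fx=5,fy=5,interpolation=cv2.INTER_CUBIC)
for hd in(78,74):
  l=np.deg2rad(hd);d=np.array([np.cos(l),np.sin(l),0]);k=np.array([0,0,1.]);u=np.array([d[1],-d[0],0]);e=np.deg2rad(5)
  zk=-(d*np.cos(e)-k*np.sin(e)); xk=np.cross(u,zk); xk*=-np.sign(xk[2])
  for V in verts(np.array([.526,.0125,.107]),xk,u,zk):
    for im,c,of in((a,S,(205,150)),(b,T,(210,150))):
        cv2.polylines(im,[cv2.convexHull(((proj(c,V)-of+.5)*5-.5).round().astype(np.int32))],True,(0,0,255) if hd==78 else (255,0,0),1)
cv2.imwrite('pics/v9.png',np.hstack([a,b]))
```

```text
17.6833 [0.5032 0.1724 0.2064] [ 1.8019 -0.3761  0.0982]
```

View pics/v9.png

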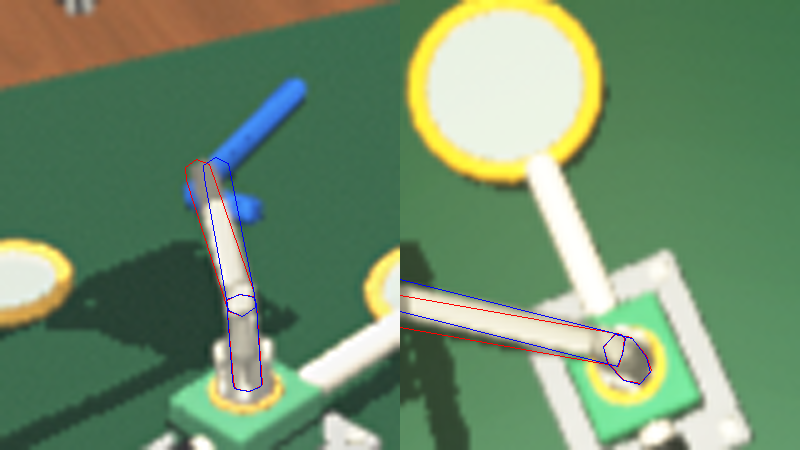

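The final check shows the key seated and the lever at about 76° heading, which is what the stop position gives. The fingers are well clear. Handing in.

```bash
python3 -c "
from rig import robot
print(robot.close_job())"
```

```text
the job is handed in; nothing more can be done
None
```

I flipped the key and seated its short arm in the socket, drove the screw clockwise to its stop and nipped it up with about 17.7 N, 138 mm out along the lever (about 2.4 N m), then let go and handed the job in at about 18 s; my final pictures show the key seated, but I did not re-measure the bars, glass or medal, and the hand-in gave no verdict.

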